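# Test the dosing syringes, reject the sticking ones and cover the rack

## Robot

A 6-joint arm with a two-finger parallel gripper is mounted at the origin on the work surface; the furniture and walls round the work are solid. World frame = base frame: x ahead of the robot, y to its left, z up, the work surface at z = 0. Lengths are in mm, angles in rad, forces in N, time in s.
With the tool pointing down it reaches from about 275 to 1000 mm from the base axis. Payload 8.4 kg.
Tool frame: the origin (TCP) lies on the centre line of the jaws, within the pads' length; the fingertips stand 25 mm ahead of it and the grasp point (between the pads) lies 6 mm ahead of it; z points along the fingers, x is the direction in which the jaws open and shut, and the axes are right-handed (so a half turn about z gives the same grasp; the last joint's range is limited). The gripper opens to 85 mm and grips with 20 to 120 N. Pads are 22 mm wide; open, the fingers measure 114 mm over their backs; the gripper's body (76 mm by 85 mm) begins 54 mm behind the grasp point. The pads swing forward as they close: fully open they stand 13 mm farther back than shut.
Start: joints at [-1.297, 0.353, 1.633, -0, 1.155, -0.002], TCP at [170.196, -601.383, 229.281] pointing down, gripper open.
Joint ranges: [-2.63, 2.63], [-0.92, 2.1], [0.06, 2.66], [-1.3, 4.44], [0, 2.69], [-3.02, 3.02]. Speed limits (rad/s): [2.22, 2.22, 2.79, 3.14, 3.14, 3.14].

## Interface

Orientations are given as [roll, pitch, yaw] about the fixed x, y, z axes, in that order (R = Rz(yaw) Ry(pitch) Rx(roll)).
In Python, from rig import r gives the robot as it stands. The module is installed in compiled form; this text tells all that it offers.
- The arm moves only by the tool jog_arm, never from a script. Its argument "deltas" is a list of rows, each an object with "gripper": the gripper command: -1 is fully open, 1 is shut, values between are in proportion; "translation": the shift along the world's x, y, z in units of 10 cm (1.0 is 10 cm), a list of three; "dr": the turn, a rotation vector about the world's x, y, z in units of pi/2 rad (1.0 is pi/2 rad), a list of three. In form: [{"gripper": gripper, "translation": [x, y, z], "dr": [wx, wy, wz]}, ...]. A call has 1 to 12 rows; each row shifts and turns the commanded pose from where the row before left it; what a row does not reach is not made up. A row lasts 1/12 s, in which the tool goes at most 41.7 mm and 7.16 degrees, less where a joint would pass 70% of its speed; a pose out of reach is approached as far as the arm can. A call with a number of a shift or a turn outside -1 to 1 is refused whole. A call with a gripper value outside its range is refused whole. The fingers move at their own pace and stop on an object; "squeeze" is the grip in N (left out, the last holds). Time passes only in rows, so rows that do not move let the fingers close. It gives the time, the measured TCP pose, the force and the opening at its end, in the units of the state.
- r.sense(): the state, without advancing time (a new reading comes with each control period).
- r.grab_frame(name): name is "scene" or "top" or "wrist"; returns the picture (384x512x3 uint8, blue, green, red); there is no depth.
- r.calibration(name): a dict with "mtx" (3x3 intrinsics, pixels), "world_from_camera" (4x4, takes a point from camera to world coordinates). Camera axes: x right, y down, z forward; pixel columns grow to the right and rows downward; lengths in mm; the calibration is good to about 2 mm. A picture is of the moment at which its call begins: read the wrist's pose just before it. calibration takes no time and is no camera call; for the wrist camera it gives the pose at the moment of the call.
- r.sign_off(): hands the job in, once; it reports no verdict.
The state is a dict: "clock": time; "qpos": joint angles; "qvel": joint speeds; "joint_efforts": joint torques, N m; "eef_pos": TCP position; "tcp_rot": TCP orientation; "contact_force": force on the tool from outside, world axes, zero at the start; "wrist_torque": the same for the moment, N m; "opening": opening from 0.0 (shut) to 1.0 (fully open).
Only numpy, scipy, OpenCV 4.12 (cv2) and the standard library are available. Lean on these libraries where they do the work, as an engineer would, in place of code of your own. Each camera call takes 0.05 s, during which the arm holds its last target. There are 200 camera calls.

## Task

Push the plunger of every syringe in the rack in as far as it will go: leave those that go fully home lying in their rack, and put those that stick part-way into the reject tray. When that is done, slide the thin cover strip on the steel surface plate until one end hangs well out over the plate's short edge (by some 6 to 10 cm, still lying on the plate), pick it up by that end, and lay it flat across the rack, resting centred on both end cheeks, square to the lanes.

Things in the scene. Friction and masses are not known exactly. Their poses are not given: they have to be found in the camera images.
- syringe_1_center (a point): one of 3 or 4 identical white syringes (absent: None), at first in the rack, which lane varies. Point: on the barrel axis, 13 mm above the flange's lower edge; own x to the nozzle. Barrel 20 mm diameter, x -45 to 48 mm, gripped from above; flange 28 wide, 26 high, x -48 to -45; cap to x 67. 82 g
- syringe_1_thumb (a point): centre of the outer (pushed) face of that syringe's grey thumb disc, 24 mm diameter, 4 mm thick; at x -99 mm of the centre point when fully drawn out, -59 mm when fully home; pushed along +x of the syringe
- syringe_1_plunger (a joint): how far that plunger is in, m: 0 drawn out, 0.040 fully home; starts at 0 to 0.004. A sound one moves against about 2 N all the way and stays where it is left; a sticking one comes to a dead stop in the first half and cannot be pushed farther
- syringe_2_center (a point): one of 3 or 4 identical white syringes (absent: None), at first in the rack, which lane varies. Point: on the barrel axis, 13 mm above the flange's lower edge; own x to the nozzle. Barrel 20 mm diameter, x -45 to 48 mm, gripped from above; flange 28 wide, 26 high, x -48 to -45; cap to x 67. 82 g
- syringe_2_thumb (a point): centre of the outer (pushed) face of that syringe's grey thumb disc, 24 mm diameter, 4 mm thick; at x -99 mm of the centre point when fully drawn out, -59 mm when fully home; pushed along +x of the syringe
- syringe_2_plunger (a joint): how far that plunger is in, m: 0 drawn out, 0.040 fully home; starts at 0 to 0.004. A sound one moves against about 2 N all the way and stays where it is left; a sticking one comes to a dead stop in the first half and cannot be pushed farther
- syringe_3_center (a point): one of 3 or 4 identical white syringes (absent: None), at first in the rack, which lane varies. Point: on the barrel axis, 13 mm above the flange's lower edge; own x to the nozzle. Barrel 20 mm diameter, x -45 to 48 mm, gripped from above; flange 28 wide, 26 high, x -48 to -45; cap to x 67. 82 g
- syringe_3_thumb (a point): centre of the outer (pushed) face of that syringe's grey thumb disc, 24 mm diameter, 4 mm thick; at x -99 mm of the centre point when fully drawn out, -59 mm when fully home; pushed along +x of the syringe
- syringe_3_plunger (a joint): how far that plunger is in, m: 0 drawn out, 0.040 fully home; starts at 0 to 0.004. A sound one moves against about 2 N all the way and stays where it is left; a sticking one comes to a dead stop in the first half and cannot be pushed farther
- syringe_4_center (a point): one of 3 or 4 identical white syringes (absent: None), at first in the rack, which lane varies. Point: on the barrel axis, 13 mm above the flange's lower edge; own x to the nozzle. Barrel 20 mm diameter, x -45 to 48 mm, gripped from above; flange 28 wide, 26 high, x -48 to -45; cap to x 67. 82 g
- syringe_4_thumb (a point): centre of the outer (pushed) face of that syringe's grey thumb disc, 24 mm diameter, 4 mm thick; at x -99 mm of the centre point when fully drawn out, -59 mm when fully home; pushed along +x of the syringe
- syringe_4_plunger (a joint): how far that plunger is in, m: 0 drawn out, 0.040 fully home; starts at 0 to 0.004. A sound one moves against about 2 N all the way and stays where it is left; a sticking one comes to a dead stop in the first half and cannot be pushed farther
- rack: fixed aluminium rack, 86 (x) by 236 (y) by 60 mm; origin under its centre, on the worktop. Four lanes along x at y -69, -23, 23, 69 mm. A barrel lies in 23 mm wide notches of two grey bars (|x| 33 to 43 mm, tops 34 mm high), its axis 30 mm high, nozzle to +x, flange against the -x side, which takes the push; syringe centre at x 0. Between the bars it is free down to the base, 8 mm high
- rack_top (a point): centre of the plane of the rack's cheek tops, 60 mm above the worktop; axes as the rack's. The cheeks are 86 mm long (x), 14 mm thick, from |y| = 104 to 118 mm; the cover strip lies on both of them, its length along the rack's y, above the barrels (whose tops are 40 mm high)
- surface_plate_top (a point): centre of the top face of a fixed dark steel surface plate, 230 mm (x) by 80 mm (y), its top 50 mm above the worktop, 40 mm thick on 10 mm feet; smooth, the cover slides on it easily (friction coefficient about 0.25)
- cover_center (a point): centre of the thin flat aluminium cover strip, 244 mm (own x) by 50 mm (own y) by 3 mm thick, 70 g; it lies flat on the surface plate, too thin to be picked up there: fingers pressed on it drag it along, and once an end hangs out over the plate's edge it can be taken by its two long edges there
- cover_end_a (a point): middle of the cover strip's short edge at its own x = +122 mm, half-way up its thickness
- cover_end_b (a point): middle of the cover strip's short edge at its own x = -122 mm, half-way up its thickness
- tray: loose flat open tray of folded aluminium with a dark green floor, 145 mm (x) by 210 mm (y), rim 16 mm high, 2 mm walls and floor; origin at the centre of its underside; for rejects

How it is judged (in metres and radians):
On the way, in this order (a step that is already met when the one before it is completed fails the run):
1. every plunger has been pushed as far as it goes, the sticking syringes lie in the reject tray and the sound ones in the rack (value of joint each of syringe_1_plunger, syringe_3_plunger above 0.036 m and x of syringe_1_center in the frame of rack between -0.015 and 0.012 m and y of syringe_1_center in the frame of rack between -0.08 and 0.08 m and z of syringe_1_center in the frame of rack between 0.025 and 0.036 m and linear speed of each of syringe_1, syringe_2, syringe_3, syringe_4 below 0.03 m/s and value of joint syringe_2_plunger above 0.009 m and x of syringe_2_center in the frame of tray between -0.068 and 0.068 m and y of syringe_2_center in the frame of tray between -0.1 and 0.1 m and z of syringe_2_center in the frame of tray between 0.005 and 0.035 m and x of syringe_3_center in the frame of rack between -0.015 and 0.012 m and y of syringe_3_center in the frame of rack between -0.08 and 0.08 m and z of syringe_3_center in the frame of rack between 0.025 and 0.036 m and value of joint syringe_4_plunger above 0.015 m and x of syringe_4_center in the frame of tray between -0.068 and 0.068 m and y of syringe_4_center in the frame of tray between -0.1 and 0.1 m and z of syringe_4_center in the frame of tray between 0.005 and 0.035 m), for 0.2 s.
2. the cover strip lies on the surface plate with one end at least 5 cm out over a short edge ((x of any of cover_end_a, cover_end_b in the frame of surface_plate_top above 0.165 m or x of any of cover_end_a, cover_end_b in the frame of surface_plate_top below -0.165 m) and z of cover_center in the frame of surface_plate_top between -0.003 and 0.006 m and x of cover_center in the frame of surface_plate_top between -0.12 and 0.12 m and y of cover_center in the frame of surface_plate_top between -0.05 and 0.05 m), for 0.2 s.
At the end, for the whole second after the job is handed in: sound plungers over 36 of 40 mm in, sticking ones within 3 mm of their stop; sound syringes in the rack's lanes, sticking ones flat in the tray; cover strip flat on both cheeks, centred within 14 mm along and 16 mm across the rack, square within 0.12 rad; all at rest (all of step 1 and x of cover_center in the frame of rack_top between -0.016 and 0.016 m and y of cover_center in the frame of rack_top between -0.014 and 0.014 m and z of cover_center in the frame of rack_top between -0.002 and 0.005 m and angle between the x axis of cover_center and the y axis of rack_top, either way round below 0.12 rad and linear speed of cover below 0.02 m/s); the robot touches nothing.
Of syringe_1, syringe_2, syringe_3, syringe_4 only 3 to 4 are there at a start; the rules pass over those that are not, and their reading is None.
At some moment in a run one of tray may be knocked a few centimetres aside while the robot is not near it.
It also fails if it takes over 210 s, if anything falls off the work surface, if the arm or the gripper's body presses on something with over 40 N, if the wrist force passes 120 N, or if a joint passes its speed limit or range.

## Working session

There is one attempt and no reset: what is moved stays moved. The work goes in short steps, Python scripts to look and compute and a tool call to move; the robot and the scene stay as the last step left them, time stands still between calls to the robot, and variables do not carry over. Pictures are saved under pics/ and viewed, about 12 in all and at most 16, crops included, and the job is handed in when it is done.

Besides the shell and the picture viewer there is one more tool, called by a JSON object that holds its "fn" and its "kwargs". jog_arm: Moves the arm, as the interface text tells. Shifts and turns lie within -1 to 1; 1 stands for 10 cm of shift or pi/2 rad of turn. Its arguments: {"type":"object","properties":{"deltas":{"type":"array"},"squeeze":{"type":"number"}},"required":["deltas"]}

```bash
mkdir -p pics; python3 - <<'E'
from rig import r
import cv2,numpy as np
print(r.sense())
for n in("scene","top"):
    cv2.imwrite(f"pics/{n}0.png",r.grab_frame(n)); c=r.calibration(n); print(n,np.round(c["mtx"],1).tolist(),np.round(c["world_from_camera"],4).tolist())
E
```

```text
{'clock': 0.0, 'qpos': array([-1.29740903e+00,  3.53614331e-01,  1.63412450e+00,  4.27632702e-06,
        1.15518553e+00, -2.38525555e-03]), 'qvel': array([ 0.001487  , -0.00030905, -0.00085085, -0.00229242, -0.00138344,
       -0.00039058]), 'joint_efforts': array([ 3.64113279e-03, -6.05240679e+01, -3.42061400e+01,  2.20822194e-04,
        9.33312171e-03, -6.03003599e-06]), 'eef_pos': array([ 170.06583776, -600.93288254,  228.58691845]), 'tcp_rot': array([-3.14158557e+00,  1.33169304e-03, -1.29502550e+00]), 'contact_force': array([-1.06968013, -0.44660885, -0.11890798]), 'wrist_torque': array([-0.01652573,  0.00820618,  0.03149576]), 'opening': 1.0016854649654177}
scene [[468.3, 0.0, 250.1], [0.0, 468.3, 191.5], [0.0, 0.0, 1.0]] [[0.8257, -0.2335, 0.5135, -33.1274], [-0.5637, -0.3781, 0.7344, -964.9923], [0.0226, -0.8958, -0.4438, 572.8173], [0.0, 0.0, 0.0, 1.0]]
top [[423.4, 0.0, 250.2], [0.0, 423.4, 186.3], [0.0, 0.0, 1.0]] [[-0.023, -0.9823, 0.186, 360.7926], [-0.9993, 0.028, 0.0241, -159.518], [-0.0289, -0.1853, -0.9823, 969.5017], [0.0, 0.0, 0.0, 1.0]]
```

View pics/top0.png

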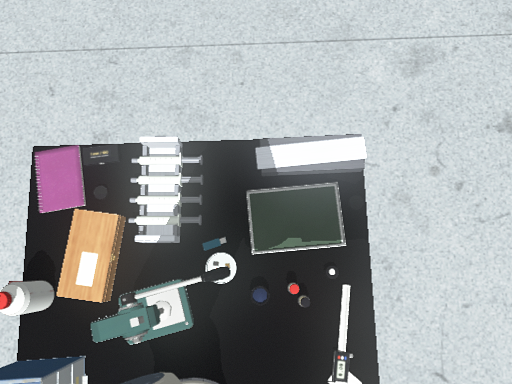

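View pics/scene0.png

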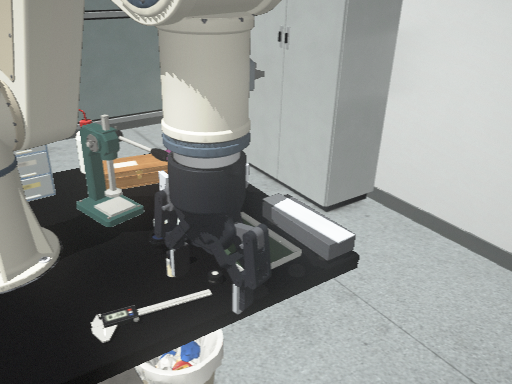

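```bash
cat > h.py <<'E'
import numpy as np,cv2
from rig import r
def ray(n,uv,z,c=None):
    c=c or r.calibration(n);T=c["world_from_camera"]
    uv=np.atleast_2d(np.array(uv,float))
    d=np.c_[(uv[:,0]-c["mtx"][0,2])/c["mtx"][0,0],(uv[:,1]-c["mtx"][1,2])/c["mtx"][1,1],np.ones(len(uv))]@T[:3,:3].T
    o=T[:3,3]; return o+d*((z-o[2])/d[:,2])[:,None]
def proj(n,P,c=None):
    c=c or r.calibration(n);T=np.linalg.inv(c["world_from_camera"])
    q=np.atleast_2d(P)@T[:3,:3].T+T[:3,3]; q=q@c["mtx"].T; return q[:,:2]/q[:,2:]
E
python3 - <<'E'
import cv2,numpy as np
i=cv2.imread("pics/top0.png")
a=cv2.resize(i[130:250,120:220],None,fx=5,fy=5,interpolation=cv2.INTER_CUBIC)
b=cv2.resize(i[130:200,245:375],None,fx=4,fy=4,interpolation=cv2.INTER_CUBIC)[:,:500]
cv2.imwrite("pics/c1.png",a)
b=cv2.resize(i[130:260,240:375],None,fx=4.5,fy=4.5,interpolation=cv2.INTER_CUBIC)
cv2.imwrite("pics/c2.png",b)
E
```

```text
(no output)
```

View pics/c1.png

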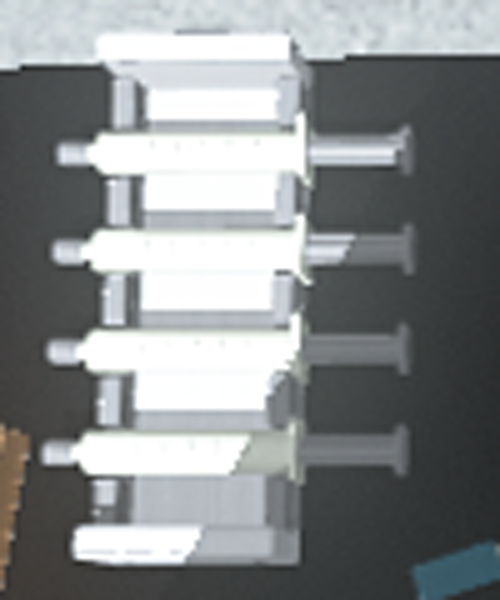

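View pics/c2.png

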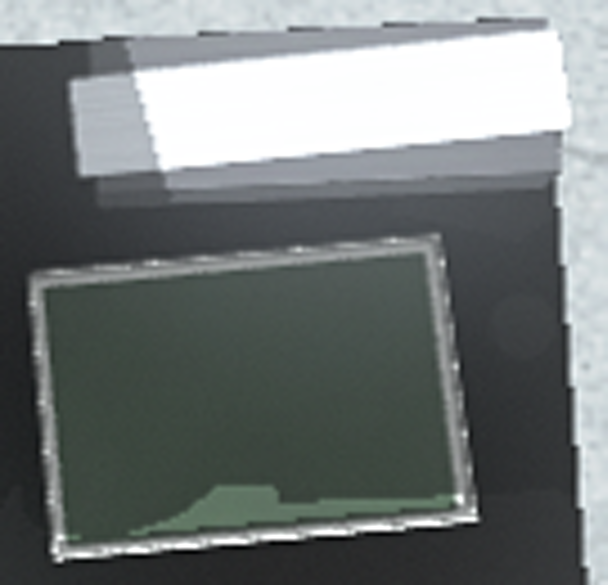

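```bash
python3 - <<'E'
from h import *
np.set_printoptions(precision=1,suppress=True)
f=lambda P,s,o:(np.array(P,float)+.5)/s-.5+np.array(o)
p=lambda P,z,s,o:print(ray("top",f(P,s,o),z))
A=(5,(120,130));B=(4.5,(240,130))
print("thumb");p([(412,150),(412,248),(410,348),(407,450)],30,*A)
print("flange right");p([(308,150),(308,250),(303,350),(297,450)],30,*A)
print("axis front/back");p([(100,153),(295,152),(95,251),(295,250),(90,351),(290,351),(85,452),(290,451)],40,*A)
print("cheeks TL TR BL BR outer");p([(97,35),(293,35),(72,562),(275,562)],60,*A)
print("tray");p([(32,272),(438,238),(476,518),(57,558)],16,*B)
print("cover");p([(70,80),(556,30),(570,128),(80,175)],53,*B)
print("plate side"); p([(92,42),(97,190),(553,180),(548,20)],50,*B)
E
```

```text
thumb
[[604.2 -27.3  30. ]
 [558.3 -27.2  30. ]
 [512.3 -26.2  30. ]
 [466.2 -24.8  30. ]]
flange right
[[605.7  20.7  30. ]
 [558.7  20.3  30. ]
 [512.7  22.3  30. ]
 [467.5  24.6  30. ]]
axis front/back
[[604.5 114.   40. ]
 [602.3  24.7  40. ]
 [559.  115.1  40. ]
 [556.8  24.3  40. ]
 [513.3 116.2  40. ]
 [510.8  26.2  40. ]
 [468.  117.2  40. ]
 [466.   25.8  40. ]]
cheeks TL TR BL BR outer
[[654.2 110.9  60. ]
 [651.3  22.1  60. ]
 [418.3 115.6  60. ]
 [416.1  27.8  60. ]]
tray
[[ 532.9 -127.9   16. ]
 [ 544.6 -334.3   16. ]
 [ 403.4 -344.3   16. ]
 [ 388.9 -137.2   16. ]]
cover
[[ 622.8 -150.1   53. ]
 [ 641.  -392.2   53. ]
 [ 590.7 -395.4   53. ]
 [ 574.1 -153.8   53. ]]
plate side
[[ 643.1 -161.6   50. ]
 [ 567.  -162.    50. ]
 [ 565.4 -385.9   50. ]
 [ 647.2 -389.3   50. ]]
```

{"fn": "jog_arm", "kwargs": {"deltas": [{"gripper": 1,"translation": [0.24,0.3,0],"dr": [0,0,0.068]},{"gripper": 1,"translation": [0.24,0.3,0],"dr": [0,0,0.068]},{"gripper": 1,"translation": [0.24,0.3,0],"dr": [0,0,0.068]},{"gripper": 1,"translation": [0.24,0.3,0],"dr": [0,0,0.068]},{"gripper": 1,"translation": [0.24,0.3,0],"dr": [0,0,0.068]},{"gripper": 1,"translation": [0.24,0.3,0],"dr": [0,0,0.068]},{"gripper": 1,"translation": [0.24,0.3,0],"dr": [0,0,0.068]},{"gripper": 1,"translation": [0.24,0.3,0],"dr": [0,0,0.068]},{"gripper": 1,"translation": [0.24,0.3,0],"dr": [0,0,0.068]},{"gripper": 1,"translation": [0.24,0.3,0],"dr": [0,0,0.068]},{"gripper": 1,"translation": [0.24,0.3,0],"dr": [0,0,0.068]},{"gripper": 1,"translation": [0.24,0.3,0],"dr": [0,0,0.068]}]}}

```text
clock: 1.1
eef_pos: [458.9, -239.6, 229.2]
tcp_rot: [-3.142, 0.0, -0.008]
contact_force: [0.5, -0.5, 0.7]
opening: 0.003
```

{"fn": "jog_arm", "kwargs": {"deltas": [{"gripper": 1,"translation": [0.24,0.3,0],"dr": [0,0,0]},{"gripper": 1,"translation": [0.24,0.3,0],"dr": [0,0,0]},{"gripper": 1,"translation": [0.24,0.3,0],"dr": [0,0,0]},{"gripper": 1,"translation": [0.24,0.3,0],"dr": [0,0,0]},{"gripper": 1,"translation": [0.24,0.3,0],"dr": [0,0,0]},{"gripper": 1,"translation": [0.1,0.2,-0.3],"dr": [0,0,0]},{"gripper": 1,"translation": [0,0,-0.3],"dr": [0,0,0]},{"gripper": 1,"translation": [0,0,0],"dr": [0,0,0]}]}}

```text
clock: 1.77
eef_pos: [585.1, -69.5, 163.8]
tcp_rot: [-3.141, 0.009, -0.011]
contact_force: [-1.6, 0.6, -1.5]
opening: -0.002
```

{"fn": "jog_arm", "kwargs": {"deltas": [{"gripper": 1,"translation": [0.15,0,-0.26],"dr": [0,0,0]},{"gripper": 1,"translation": [0,0,-0.3],"dr": [0,0,0]},{"gripper": 1,"translation": [0,0,-0.3],"dr": [0,0,0]},{"gripper": 1,"translation": [0,0,-0.3],"dr": [0,0,0]},{"gripper": 1,"translation": [0,0,-0.1],"dr": [0,0,0]},{"gripper": 1,"translation": [0,0,0],"dr": [0,0,0]},{"gripper": 1,"translation": [0,0,0],"dr": [0,0,0]},{"gripper": 1,"translation": [0,0,0],"dr": [0,0,0]}]}}

```text
clock: 2.43
eef_pos: [604.6, -71.9, 45.4]
tcp_rot: [3.141, -0.003, -0.014]
contact_force: [0.3, 0.3, 0.3]
opening: 0.003
```

```bash
python3 - <<'E'
from rig import r
import cv2
cv2.imwrite("pics/w1.png",r.grab_frame("wrist"));cv2.imwrite("pics/s1.png",r.grab_frame("scene"))
E
```

```text
(no output)
```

View pics/w1.png

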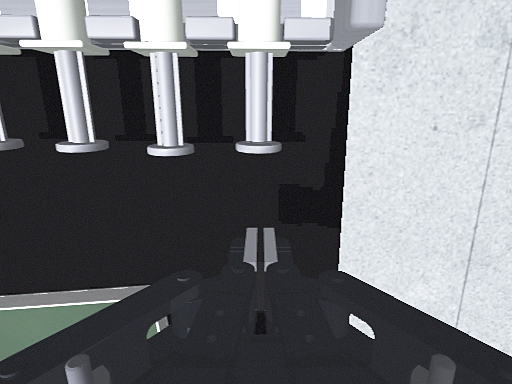

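{"fn": "jog_arm", "kwargs": {"deltas": [{"gripper": 1,"translation": [0,0.2,0],"dr": [0,0,0]},{"gripper": 1,"translation": [0,0.06,0],"dr": [0,0,0]},{"gripper": 1,"translation": [0,0.05,0],"dr": [0,0,0]},{"gripper": 1,"translation": [0,0.05,0],"dr": [0,0,0]},{"gripper": 1,"translation": [0,0.04,0],"dr": [0,0,0]},{"gripper": 1,"translation": [0,0,0],"dr": [0,0,0]},{"gripper": 1,"translation": [0,0,0],"dr": [0,0,0]}]}}

```text
clock: 3.12
eef_pos: [603.2, -31.4, 43.3]
tcp_rot: [3.141, -0.0, -0.013]
contact_force: [0.2, 0.4, 0.9]
opening: -0.005
```

{"fn": "jog_arm", "kwargs": {"deltas": [{"gripper": 1,"translation": [0,0.03,0],"dr": [0,0,0]},{"gripper": 1,"translation": [0,0.02,0],"dr": [0,0,0]},{"gripper": 1,"translation": [0,0,0],"dr": [0,0,0]}]}}

```text
clock: 3.37
eef_pos: [603.2, -26.2, 43.2]
tcp_rot: [-3.142, 0.0, -0.013]
contact_force: [0.1, 0.3, -0.1]
opening: 0.003
```

{"fn": "jog_arm", "kwargs": {"deltas": [{"gripper": 1,"translation": [0,0.02,0],"dr": [0,0,0]},{"gripper": 1,"translation": [0,0.02,0],"dr": [0,0,0]},{"gripper": 1,"translation": [0,0.02,0],"dr": [0,0,0]}]}}

```text
clock: 3.62
eef_pos: [603.2, -20.3, 43.3]
tcp_rot: [3.142, 0.0, -0.013]
contact_force: [-0.3, 0.3, -0.6]
opening: 0.006
```

```bash
python3 - <<'E'
from rig import r
import cv2
cv2.imwrite("pics/w2.png",r.grab_frame("wrist"))
E
```

```text
(no output)
```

View pics/w2.png

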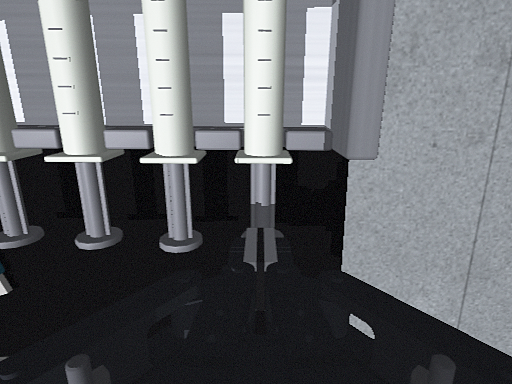

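{"fn": "jog_arm", "kwargs": {"deltas": [{"gripper": 1,"translation": [0,0.03,0],"dr": [0,0,0]},{"gripper": 1,"translation": [0,0.03,0],"dr": [0,0,0]},{"gripper": 1,"translation": [0,0,0],"dr": [0,0,0]}]}}

```text
clock: 3.92
eef_pos: [603.2, -13.8, 43.3]
tcp_rot: [-3.141, 0.0, -0.013]
contact_force: [0.6, 0.5, -0.4]
opening: 0.0
```

{"fn": "jog_arm", "kwargs": {"deltas": [{"gripper": 1,"translation": [0,0.03,0],"dr": [0,0,0]},{"gripper": 1,"translation": [0,0.03,0],"dr": [0,0,0]},{"gripper": 1,"translation": [0,0,0],"dr": [0,0,0]}]}}

```text
clock: 4.17
eef_pos: [603.2, -7.8, 43.3]
tcp_rot: [-3.141, 0.0, -0.013]
contact_force: [0.3, 0.3, -0.0]
opening: -0.002
```

{"fn": "jog_arm", "kwargs": {"deltas": [{"gripper": 1,"translation": [0,0.03,0],"dr": [0,0,0]},{"gripper": 1,"translation": [0,0.02,0],"dr": [0,0,0]},{"gripper": 1,"translation": [0,0,0],"dr": [0,0,0]}]}}

```text
clock: 4.42
eef_pos: [603.2, -3.0, 43.3]
tcp_rot: [-3.142, 0.0, -0.013]
contact_force: [-1.4, -0.2, -0.3]
opening: -0.003
```

{"fn": "jog_arm", "kwargs": {"deltas": [{"gripper": 1,"translation": [0,0.02,0],"dr": [0,0,0]},{"gripper": 1,"translation": [0,0.01,0],"dr": [0,0,0]},{"gripper": 1,"translation": [0,0,0],"dr": [0,0,0]}]}}

```text
clock: 4.67
eef_pos: [603.2, -0.2, 43.3]
tcp_rot: [-3.142, -0.0, -0.013]
contact_force: [-0.4, -0.8, -0.7]
opening: 0.004
```

```bash
python3 - <<'E'
from rig import r
import cv2
cv2.imwrite("pics/w3.png",r.grab_frame("wrist"))
cv2.imwrite("pics/t3.png",cv2.resize(r.grab_frame("top")[130:250,120:220],None,fx=5,fy=5,interpolation=cv2.INTER_CUBIC))
E
```

```text
(no output)
```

View pics/w3.png

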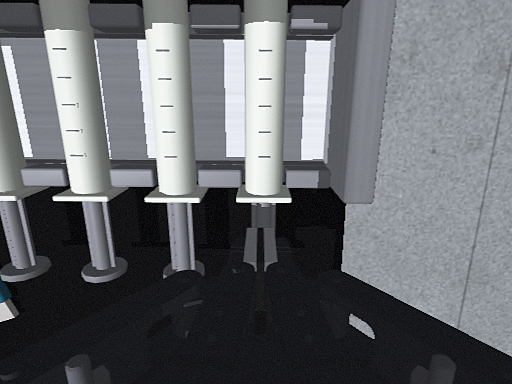

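{"fn": "jog_arm", "kwargs": {"deltas": [{"gripper": 1,"translation": [0,0.02,0],"dr": [0,0,0]},{"gripper": 1,"translation": [0,0.01,0],"dr": [0,0,0]},{"gripper": 1,"translation": [0,0,0],"dr": [0,0,0]}]}}

```text
clock: 5.02
eef_pos: [603.2, 2.8, 43.3]
tcp_rot: [-3.142, 0.0, -0.013]
contact_force: [0.1, 0.3, 0.1]
opening: -0.002
```

{"fn": "jog_arm", "kwargs": {"deltas": [{"gripper": 1,"translation": [0,0.02,0],"dr": [0,0,0]},{"gripper": 1,"translation": [0,0.01,0],"dr": [0,0,0]},{"gripper": 1,"translation": [0,0,0],"dr": [0,0,0]}]}}

```text
clock: 5.27
eef_pos: [603.2, 5.8, 43.3]
tcp_rot: [-3.142, 0.0, -0.013]
contact_force: [-0.3, 0.1, 0.8]
opening: 0.003
```

{"fn": "jog_arm", "kwargs": {"deltas": [{"gripper": 1,"translation": [0,0.02,0],"dr": [0,0,0]},{"gripper": 1,"translation": [0,0,0],"dr": [0,0,0]}]}}

```text
clock: 5.43
eef_pos: [603.2, 7.9, 43.3]
tcp_rot: [-3.142, -0.0, -0.013]
contact_force: [0.9, -0.3, 0.7]
opening: 0.001
```

```bash
python3 - <<'E'
from rig import r
import cv2
print(r.sense()["contact_force"],r.sense()["wrist_torque"],r.sense()["joint_efforts"])
cv2.imwrite("pics/w4.png",cv2.resize(r.grab_frame("wrist")[160:300,180:340],None,fx=4,fy=4,interpolation=cv2.INTER_CUBIC))
E
```

```text
[ 0.86816552 -0.32453142  0.66023294] [0.03357677 0.00207994 0.0433074 ] [ 2.85896785e-03 -6.41058397e+01 -2.45813620e+01 -7.86315068e-03
  2.13817722e-03  4.03367251e-02]
```

View pics/w4.png

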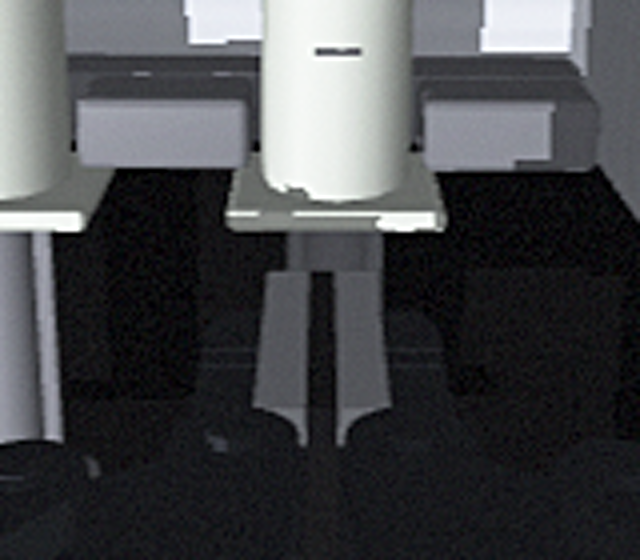

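{"fn": "jog_arm", "kwargs": {"deltas": [{"gripper": 1,"translation": [0,0.02,0],"dr": [0,0,0]},{"gripper": 1,"translation": [0,0,0],"dr": [0,0,0]}]}}

```text
clock: 5.65
eef_pos: [603.2, 9.8, 43.3]
tcp_rot: [-3.142, 0.0, -0.013]
contact_force: [-0.6, 0.4, 0.3]
opening: 0.001
```

```bash
python3 - <<'E'
from h import *
a=r.grab_frame("scene"); print(proj("scene",[[603,69,40],[603,10,30],[603,8,18]]))
cv2.imwrite("pics/s5.png",a)
cv2.imwrite("pics/t5.png",cv2.resize(r.grab_frame("top")[125:245,120:240],None,fx=5,fy=5,interpolation=cv2.INTER_CUBIC))
E
```

```text
[[225.42766294 169.50129048]
 [236.73059669 180.24035192]
 [237.08186353 184.4592533 ]]
```

View pics/s5.png

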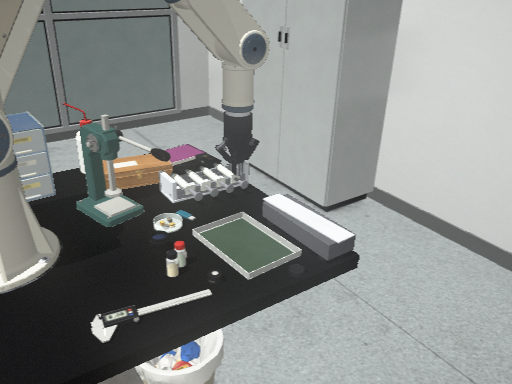

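```bash
python3 - <<'E'
import cv2,numpy as np
a=cv2.resize(cv2.imread("pics/s5.png")[130:210,150:265],(690,480),interpolation=cv2.INTER_CUBIC)
cv2.imwrite("pics/c5.png",a)
E
```

```text
(no output)
```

View pics/c5.png

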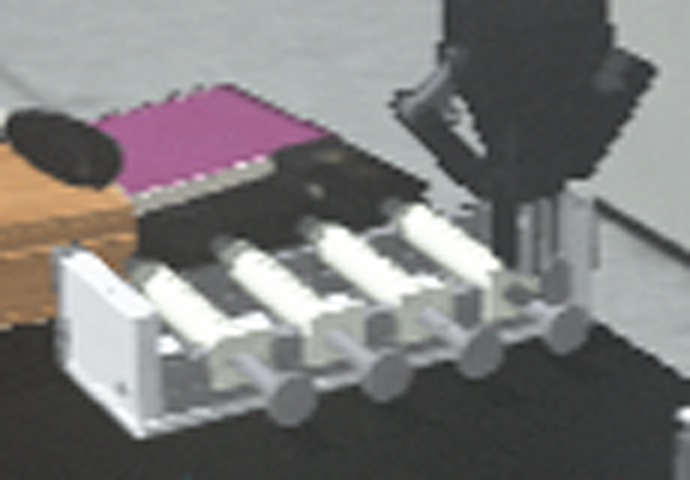

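```bash
python3 - <<'E'
from h import *
np.set_printoptions(precision=1,suppress=True)
s=r.sense();print(s["eef_pos"])
c=r.calibration("wrist");print(c["world_from_camera"])
for z in(68,55,43,30,18):print(z,ray("wrist",[(260,228),(260,270)],z,c)-s["eef_pos"], proj("wrist",[[603,-31,z]],c))
E
```

```text
[603.2   9.7  43.3]
[[  1.   -0.   -0.  604.1]
 [ -0.   -1.   -0.3  79.8]
 [ -0.    0.3  -1.  187.9]
 [  0.    0.    0.    1. ]]
68 [[ 0.3 18.4 24.7]
 [ 0.  -1.7 24.7]] [[260.6 342.1]]
55 [[ 0.2 12.8 11.7]
 [-0.1 -9.5 11.7]] [[260.6 323.1]]
43 [[  0.1   7.6  -0.3]
 [ -0.2 -16.7  -0.3]] [[260.6 308.1]]
30 [[  0.1   2.  -13.3]
 [ -0.3 -24.5 -13.3]] [[260.5 294. ]]
18 [[ -0.   -3.1 -25.3]
 [ -0.4 -31.7 -25.3]] [[260.5 282.5]]
```

View pics/t5.png

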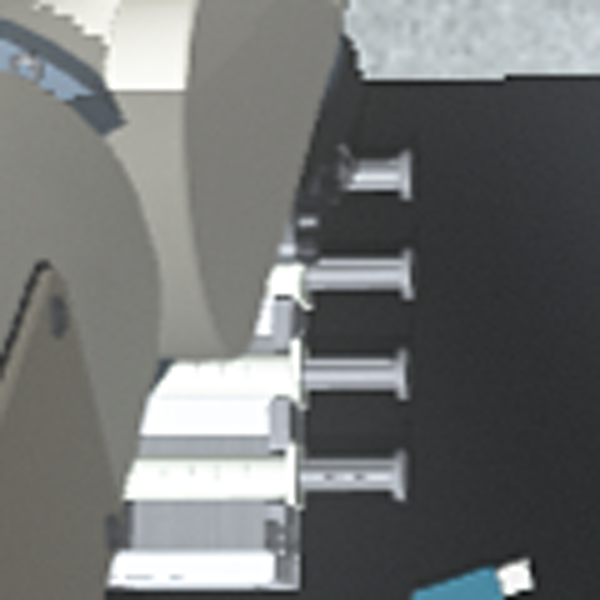

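{"fn": "jog_arm", "kwargs": {"deltas": [{"gripper": 1,"translation": [0,0,0.1],"dr": [0,0,0]},{"gripper": 1,"translation": [0,-0.3,0],"dr": [0,0,0]},{"gripper": 1,"translation": [0,-0.3,0],"dr": [0,0,0]},{"gripper": 1,"translation": [0,-0.25,0],"dr": [0,0,0]},{"gripper": 1,"translation": [0,0,-0.13],"dr": [0,0,0]},{"gripper": 1,"translation": [0,0,-0.1],"dr": [0,0,0]},{"gripper": 1,"translation": [0,0,0],"dr": [0,0,0]},{"gripper": 1,"translation": [0,0,0],"dr": [0,0,0]}]}}

```text
clock: 6.42
eef_pos: [602.4, -74.5, 29.6]
tcp_rot: [-3.141, 0.002, -0.013]
contact_force: [-0.1, 0.1, -1.0]
opening: -0.0
```

```bash
python3 - <<'E'
from h import *
print(r.sense()["eef_pos"],r.sense()["contact_force"])
c=r.calibration("wrist");i=r.grab_frame("wrist")
cv2.imwrite("pics/w6.png",cv2.resize(i[90:330,160:360],None,fx=3,fy=2.5,interpolation=cv2.INTER_CUBIC))
E
```

```text
[602.38560189 -74.52230389  29.55843019] [-0.1012627   0.10871559 -1.0134364 ]
```

View pics/w6.png

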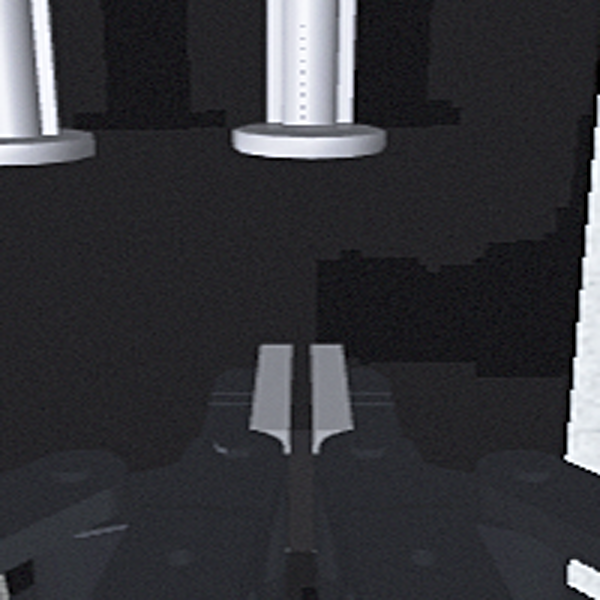

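{"fn": "jog_arm", "kwargs": {"deltas": [{"gripper": 1,"translation": [0,0.2,0],"dr": [0,0,0]},{"gripper": 1,"translation": [0,0.05,0],"dr": [0,0,0]},{"gripper": 1,"translation": [0,0.05,0],"dr": [0,0,0]},{"gripper": 1,"translation": [0,0.05,0],"dr": [0,0,0]},{"gripper": 1,"translation": [0,0.05,0],"dr": [0,0,0]}]}}

```text
clock: 6.88
eef_pos: [603.4, -34.9, 30.5]
tcp_rot: [3.141, -0.0, -0.013]
contact_force: [0.0, -0.3, 0.1]
opening: 0.0
```

{"fn": "jog_arm", "kwargs": {"deltas": [{"gripper": 1,"translation": [0,0.05,0],"dr": [0,0,0]}]}}

```text
clock: 6.97
eef_pos: [603.4, -30.2, 30.5]
tcp_rot: [3.141, -0.0, -0.013]
contact_force: [-0.0, -1.8, 1.2]
opening: 0.001
```

{"fn": "jog_arm", "kwargs": {"deltas": [{"gripper": 1,"translation": [0,0.05,0],"dr": [0,0,0]}]}}

```text
clock: 7.05
eef_pos: [603.5, -25.3, 30.5]
tcp_rot: [3.141, -0.001, -0.013]
contact_force: [1.3, -1.6, 1.4]
opening: 0.0
```

{"fn": "jog_arm", "kwargs": {"deltas": [{"gripper": 1,"translation": [0,0.03,0],"dr": [0,0,0]},{"gripper": 1,"translation": [0,0.02,0],"dr": [0,0,0]}]}}

```text
clock: 7.22
eef_pos: [603.5, -20.2, 30.5]
tcp_rot: [3.141, -0.001, -0.013]
contact_force: [0.7, -1.9, 1.9]
opening: 0.003
```

{"fn": "jog_arm", "kwargs": {"deltas": [{"gripper": 1,"translation": [0,0.03,0],"dr": [0,0,0]},{"gripper": 1,"translation": [0,0.02,0],"dr": [0,0,0]}]}}

```text
clock: 7.38
eef_pos: [603.4, -15.3, 30.4]
tcp_rot: [3.142, -0.0, -0.013]
contact_force: [0.7, -2.1, 1.8]
opening: 0.003
```

{"fn": "jog_arm", "kwargs": {"deltas": [{"gripper": 1,"translation": [0,0.03,0],"dr": [0,0,0]},{"gripper": 1,"translation": [0,0.02,0],"dr": [0,0,0]}]}}

```text
clock: 7.55
eef_pos: [603.3, -10.2, 30.3]
tcp_rot: [3.142, -0.0, -0.013]
contact_force: [-0.1, -1.1, 1.5]
opening: 0.001
```

{"fn": "jog_arm", "kwargs": {"deltas": [{"gripper": 1,"translation": [0,0.05,0],"dr": [0,0,0]},{"gripper": 1,"translation": [0,0.04,0],"dr": [0,0,0]}]}}

```text
clock: 7.72
eef_pos: [603.2, -1.0, 30.3]
tcp_rot: [-3.142, -0.0, -0.014]
contact_force: [0.7, -2.4, 1.7]
opening: -0.0
```

{"fn": "jog_arm", "kwargs": {"deltas": [{"gripper": 1,"translation": [0,0.03,0],"dr": [0,0,0]},{"gripper": 1,"translation": [0,0.02,0],"dr": [0,0,0]}]}}

```text
clock: 7.88
eef_pos: [603.2, 2.0, 30.4]
tcp_rot: [3.138, -0.0, -0.011]
contact_force: [0.2, -25.2, 4.0]
opening: -0.001
```

{"fn": "jog_arm", "kwargs": {"deltas": [{"gripper": 1,"translation": [0,0.02,0],"dr": [0,0,0]},{"gripper": 1,"translation": [0,0.01,0],"dr": [0,0,0]}]}}

```text
clock: 8.05
eef_pos: [603.3, 2.3, 30.6]
tcp_rot: [3.135, -0.0, -0.01]
contact_force: [0.7, -36.3, 5.5]
opening: 0.003
```

{"fn": "jog_arm", "kwargs": {"deltas": [{"gripper": 1,"translation": [0,0.02,0],"dr": [0,0,0]},{"gripper": 1,"translation": [0,0,0],"dr": [0,0,0]}]}}

```text
clock: 8.22
eef_pos: [603.2, 2.5, 30.6]
tcp_rot: [3.133, 0.0, -0.01]
contact_force: [0.2, -41.3, 4.9]
opening: 0.001
```

{"fn": "jog_arm", "kwargs": {"deltas": [{"gripper": 1,"translation": [0,-0.3,0],"dr": [0,0,0]},{"gripper": 1,"translation": [0,-0.34,0],"dr": [0,0,0]},{"gripper": 1,"translation": [-0.23,0,0],"dr": [0,0,0]},{"gripper": 1,"translation": [-0.23,0,0],"dr": [0,0,0]},{"gripper": 1,"translation": [0,0.1,0],"dr": [0,0,0]},{"gripper": 1,"translation": [0,0.1,0],"dr": [0,0,0]},{"gripper": 1,"translation": [0,0.05,0],"dr": [0,0,0]}]}}

```text
clock: 8.8
eef_pos: [557.5, -29.1, 30.4]
tcp_rot: [-3.141, -0.0, -0.013]
contact_force: [-0.9, -3.0, 0.4]
opening: 0.001
```

{"fn": "jog_arm", "kwargs": {"deltas": [{"gripper": 1,"translation": [0,0.03,0],"dr": [0,0,0]},{"gripper": 1,"translation": [0,0.03,0],"dr": [0,0,0]}]}}

```text
clock: 8.97
eef_pos: [557.6, -24.9, 30.4]
tcp_rot: [3.139, 0.0, -0.01]
contact_force: [-3.1, -28.7, 5.6]
opening: 0.001
```

{"fn": "jog_arm", "kwargs": {"deltas": [{"gripper": 1,"translation": [0,0.03,0],"dr": [0,0,0]},{"gripper": 1,"translation": [0,0.03,0],"dr": [0,0,0]}]}}

```text
clock: 9.13
eef_pos: [557.7, -24.1, 30.7]
tcp_rot: [3.132, -0.0, -0.007]
contact_force: [-5.4, -63.4, 7.5]
opening: 0.001
```

{"fn": "jog_arm", "kwargs": {"deltas": [{"gripper": 1,"translation": [0,0.03,0],"dr": [0,0,0]},{"gripper": 1,"translation": [0,0.03,0],"dr": [0,0,0]}]}}

```text
clock: 9.3
eef_pos: [557.7, -23.2, 31.0]
tcp_rot: [3.125, 0.0, -0.004]
contact_force: [-7.0, -98.0, 11.0]
opening: 0.003
```

{"fn": "jog_arm", "kwargs": {"deltas": [{"gripper": 1,"translation": [0,-0.2,0],"dr": [0,0,0]},{"gripper": 1,"translation": [0,-0.23,0],"dr": [0,0,0]},{"gripper": 1,"translation": [-0.23,0,0],"dr": [0,0,0]},{"gripper": 1,"translation": [-0.23,0,0],"dr": [0,0,0]},{"gripper": 1,"translation": [0,0.1,0],"dr": [0,0,0]},{"gripper": 1,"translation": [0,0.1,0],"dr": [0,0,0]},{"gripper": 1,"translation": [0,0.05,0],"dr": [0,0,0]},{"gripper": 1,"translation": [0,0.03,0],"dr": [0,0,0]}]}}

```text
clock: 9.97
eef_pos: [512.5, -26.2, 30.5]
tcp_rot: [3.141, -0.001, -0.011]
contact_force: [-0.5, -2.6, 0.1]
opening: -0.003
```

{"fn": "jog_arm", "kwargs": {"deltas": [{"gripper": 1,"translation": [0,0.03,0],"dr": [0,0,0]},{"gripper": 1,"translation": [0,0.03,0],"dr": [0,0,0]}]}}

```text
clock: 10.13
eef_pos: [512.2, -20.9, 30.4]
tcp_rot: [3.141, -0.001, -0.012]
contact_force: [0.9, -1.7, 0.4]
opening: 0.002
```

{"fn": "jog_arm", "kwargs": {"deltas": [{"gripper": 1,"translation": [0,0.03,0],"dr": [0,0,0]},{"gripper": 1,"translation": [0,0.04,0],"dr": [0,0,0]}]}}

```text
clock: 10.3
eef_pos: [512.2, -17.3, 30.7]
tcp_rot: [3.136, -0.001, -0.009]
contact_force: [-1.3, -54.8, 6.3]
opening: -0.002
```

{"fn": "jog_arm", "kwargs": {"deltas": [{"gripper": 1,"translation": [0,-0.2,0],"dr": [0,0,0]},{"gripper": 1,"translation": [0,-0.21,0],"dr": [0,0,0]},{"gripper": 1,"translation": [-0.23,0,0],"dr": [0,0,0]},{"gripper": 1,"translation": [-0.23,0,0],"dr": [0,0,0]},{"gripper": 1,"translation": [0,0.1,0],"dr": [0,0,0]},{"gripper": 1,"translation": [0,0.1,0],"dr": [0,0,0]},{"gripper": 1,"translation": [0,0.05,0],"dr": [0,0,0]},{"gripper": 1,"translation": [0,0.03,0],"dr": [0,0,0]}]}}

```text
clock: 10.97
eef_pos: [466.2, -26.4, 30.5]
tcp_rot: [3.141, -0.001, -0.012]
contact_force: [-1.1, -2.0, 0.1]
opening: -0.001
```

{"fn": "jog_arm", "kwargs": {"deltas": [{"gripper": 1,"translation": [0,0.03,0],"dr": [0,0,0]},{"gripper": 1,"translation": [0,0.03,0],"dr": [0,0,0]}]}}

```text
clock: 11.13
eef_pos: [466.0, -21.0, 30.4]
tcp_rot: [3.141, -0.001, -0.012]
contact_force: [-0.4, -1.5, 0.2]
opening: -0.003
```

{"fn": "jog_arm", "kwargs": {"deltas": [{"gripper": 1,"translation": [0,0.03,0],"dr": [0,0,0]},{"gripper": 1,"translation": [0,0.05,0],"dr": [0,0,0]}]}}

```text
clock: 11.3
eef_pos: [465.8, -13.3, 30.4]
tcp_rot: [3.141, -0.001, -0.013]
contact_force: [-0.1, -3.1, 1.0]
opening: -0.001
```

{"fn": "jog_arm", "kwargs": {"deltas": [{"gripper": 1,"translation": [0,0.02,0],"dr": [0,0,0]},{"gripper": 1,"translation": [0,0.02,0],"dr": [0,0,0]}]}}

```text
clock: 11.47
eef_pos: [465.6, -9.1, 30.4]
tcp_rot: [3.142, -0.001, -0.013]
contact_force: [0.8, -1.7, 1.6]
opening: -0.001
```

Past half way: lane 4 is sound; push home.

{"fn": "jog_arm", "kwargs": {"deltas": [{"gripper": 1,"translation": [0,0.05,0],"dr": [0,0,0]},{"gripper": 1,"translation": [0,0.05,0],"dr": [0,0,0]}]}}

```text
clock: 11.63
eef_pos: [465.4, 0.9, 30.3]
tcp_rot: [3.142, -0.0, -0.014]
contact_force: [1.0, -2.5, 0.9]
opening: 0.001
```

{"fn": "jog_arm", "kwargs": {"deltas": [{"gripper": 1,"translation": [0,0.03,0],"dr": [0,0,0]},{"gripper": 1,"translation": [0,0.03,0],"dr": [0,0,0]},{"gripper": 1,"translation": [0,0.01,0],"dr": [0,0,0]}]}}

```text
clock: 11.88
eef_pos: [465.3, 5.2, 30.5]
tcp_rot: [3.137, -0.0, -0.009]
contact_force: [0.2, -36.5, 5.7]
opening: 0.002
```

{"fn": "jog_arm", "kwargs": {"deltas": [{"gripper": 1,"translation": [0,-0.3,0],"dr": [0,0,0]},{"gripper": 1,"translation": [0.2,-0.37,0],"dr": [0,0,0]},{"gripper": 0.16,"translation": [0.23,0,0],"dr": [0,0,0]},{"gripper": 0.16,"translation": [0,0,-0.04],"dr": [0,0,0]},{"gripper": 0.16,"translation": [0,0,-0.02],"dr": [0,0,0]},{"gripper": 0.16,"translation": [0,0,0],"dr": [0,0,0]}]}}

```text
clock: 12.38
eef_pos: [506.5, -58.4, 23.4]
tcp_rot: [-3.141, 0.003, -0.013]
contact_force: [0.1, -0.1, -0.4]
opening: 0.42
```

{"fn": "jog_arm", "kwargs": {"deltas": [{"gripper": 0.16,"translation": [0,0,-0.04],"dr": [0,0,0]},{"gripper": 0.16,"translation": [0,0,-0.02],"dr": [0,0,0]},{"gripper": 0.16,"translation": [0,0,0],"dr": [0,0,0]}]}}

```text
clock: 12.63
eef_pos: [507.0, -58.4, 17.7]
tcp_rot: [-3.141, 0.001, -0.012]
contact_force: [1.3, -0.2, 0.5]
opening: 0.417
```

{"fn": "jog_arm", "kwargs": {"deltas": [{"gripper": 0.16,"translation": [0,0,-0.05],"dr": [0,0,0]},{"gripper": 0.16,"translation": [0,0,0],"dr": [0,0,0]}]}}

```text
clock: 12.8
eef_pos: [507.5, -58.7, 12.7]
tcp_rot: [-3.141, 0.001, -0.013]
contact_force: [-1.0, -0.6, 0.3]
opening: 0.416
```

{"fn": "jog_arm", "kwargs": {"deltas": [{"gripper": 0.16,"translation": [0,0,-0.04],"dr": [0,0,0]},{"gripper": 0.16,"translation": [0,0,0],"dr": [0,0,0]}]}}

```text
clock: 12.97
eef_pos: [507.7, -58.9, 8.7]
tcp_rot: [-3.142, 0.001, -0.013]
contact_force: [-0.7, -0.4, -0.1]
opening: 0.421
```

```bash
python3 - <<'E'
from h import *
s=r.sense();print(s["eef_pos"],s["contact_force"])
cv2.imwrite("pics/w7.png",r.grab_frame("wrist"))
E
```

```text
[507.67802401 -58.9341555    8.72315774] [-0.70216388 -0.43027585 -0.09945742]
```

View pics/w7.png

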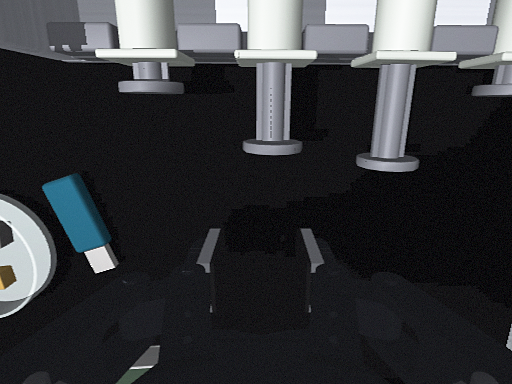

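{"fn": "jog_arm", "kwargs": {"deltas": [{"gripper": 0.16,"translation": [0,0,0.4],"dr": [0,0,0]},{"gripper": 0.16,"translation": [0,0,0.4],"dr": [0,0,0]},{"gripper": 0.16,"translation": [0.13,0.32,0.2],"dr": [0,0,0]},{"gripper": 0.16,"translation": [0.13,0.32,0],"dr": [0,0,0]},{"gripper": 0.16,"translation": [0.13,0.32,0],"dr": [0,0,0]},{"gripper": 0.16,"translation": [0.11,0.32,0],"dr": [0,0,0]},{"gripper": 0.16,"translation": [0,0,-0.3],"dr": [0,0,0]},{"gripper": 0.16,"translation": [0,0,0],"dr": [0,0,0]},{"gripper": 0.16,"translation": [0,0,0],"dr": [0,0,0]}]}}

```text
clock: 13.77
eef_pos: [556.5, 69.0, 78.2]
tcp_rot: [3.141, 0.004, -0.012]
contact_force: [-0.6, -0.5, -0.2]
opening: 0.423
```

```bash
python3 - <<'E'
from h import *
s=r.sense();print(s["eef_pos"],s["contact_force"])
i=r.grab_frame("wrist");cv2.imwrite("pics/w8.png",i)
E
```

```text
[556.48632906  69.01534827  78.19719009] [-0.59035911 -0.54886261 -0.19885265]
```

View pics/w8.png

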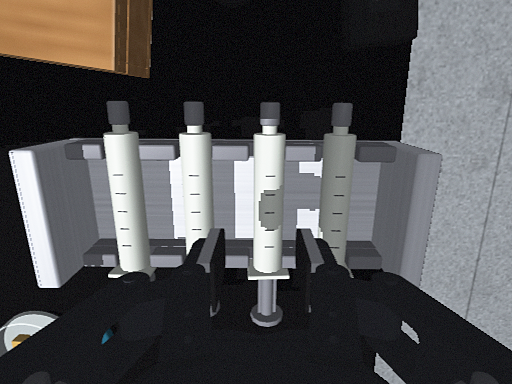

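```bash
python3 - <<'E'
from h import *
np.set_printoptions(precision=1,suppress=True)
s=r.sense();print(s["eef_pos"],s["tcp_rot"])
c=r.calibration("wrist")
i=cv2.imread("pics/w8.png").astype(int)
for row in(160,180,240,260):
    g=i[row].min(1); 
    d=(i[row,:,2]-i[row,:,0])
    print(row,[ (k) for k in range(90,360) if d[k]>3 and g[k]>90][::4])
print(ray("wrist",[(268,150),(268,265),(197,150),(128,200),(260,250),(260,330)],30,c))
E
```

```text
[557.2  68.6  79.1] [ 3.1  0.  -0. ]
160 []
180 []
240 []
260 []
[[562.8 108.9  30. ]
 [562.3  26.6  30. ]
 [517.5 109.5  30. ]
 [468.8  76.5  30. ]
 [556.8  38.5  30. ]
 [555.9 -29.1  30. ]]
```

{"fn": "jog_arm", "kwargs": {"deltas": [{"gripper": 0.24,"translation": [0.03,0,-0.3],"dr": [0,0,0]},{"gripper": 0.24,"translation": [0,0,0],"dr": [0,0,0]},{"gripper": 0.24,"translation": [0,0,0],"dr": [0,0,0]},{"gripper": 0.24,"translation": [0,0,0],"dr": [0,0,0]}]}}

```text
clock: 14.15
eef_pos: [561.2, 68.4, 50.5]
tcp_rot: [-3.142, -0.0, -0.014]
contact_force: [0.8, -0.3, 0.4]
opening: 0.382
```

```bash
python3 - <<'E'
from h import *
np.set_printoptions(precision=1,suppress=True,linewidth=250)
s=r.sense();print(s["eef_pos"],s["tcp_rot"],s["contact_force"])
i=r.grab_frame("wrist");cv2.imwrite("pics/w9.png",i)
g=cv2.cvtColor(i,cv2.COLOR_BGR2GRAY)
for row in(120,180,200,220,236,250):print(row,g[row,160:360:3].tolist())
E
```

```text
[561.2  68.4  50.5] [-3.1 -0.  -0. ] [ 0.8 -0.3  0.4]
120 [5, 75, 77, 78, 79, 75, 73, 70, 51, 8, 10, 21, 16, 6, 8, 18, 15, 4, 14, 11, 6, 11, 27, 23, 16, 20, 21, 18, 16, 16, 69, 68, 76, 78, 72, 132, 110, 81, 15, 12, 12, 7, 13, 11, 12, 15, 29, 22, 19, 11, 22, 24, 13, 19, 18, 16, 21, 22, 94, 141, 162, 187, 137, 79, 78, 75, 7]
180 [231, 245, 248, 250, 251, 244, 234, 220, 198, 168, 142, 111, 125, 137, 134, 134, 134, 134, 136, 133, 133, 220, 243, 242, 241, 241, 239, 241, 192, 236, 244, 247, 247, 247, 245, 238, 226, 210, 173, 132, 129, 129, 127, 125, 123, 112, 231, 231, 230, 231, 231, 232, 233, 234, 207, 212, 231, 241, 247, 247, 248, 227, 137, 137, 133, 130, 124]
200 [244, 242, 247, 249, 250, 246, 235, 224, 207, 179, 148, 121, 110, 136, 132, 134, 134, 130, 135, 133, 133, 217, 240, 240, 240, 238, 239, 240, 204, 236, 246, 248, 247, 247, 245, 236, 223, 205, 163, 117, 131, 127, 129, 130, 126, 128, 129, 129, 130, 131, 128, 129, 127, 128, 103, 116, 123, 127, 134, 136, 138, 140, 135, 133, 130, 121, 131]
220 [243, 235, 245, 248, 250, 248, 240, 227, 213, 185, 155, 128, 107, 132, 127, 135, 131, 132, 
[... 185 characters left out ...]
120, 127, 133, 135, 137, 137, 137, 135, 131, 124, 123, 123]
236 [241, 240, 242, 247, 249, 247, 242, 230, 217, 193, 166, 135, 108, 123, 135, 136, 138, 92, 87, 86, 94, 17, 24, 252, 237, 239, 238, 238, 185, 122, 130, 132, 138, 139, 138, 134, 135, 130, 123, 114, 131, 129, 128, 131, 98, 26, 25, 91, 89, 86, 232, 242, 243, 109, 115, 123, 126, 134, 136, 135, 139, 136, 133, 128, 121, 132, 129]
250 [242, 242, 237, 246, 255, 255, 255, 246, 223, 200, 173, 78, 25, 17, 24, 57, 87, 86, 86, 72, 27, 23, 15, 221, 238, 236, 236, 235, 211, 250, 129, 125, 254, 244, 255, 253, 217, 185, 143, 111, 128, 130, 130, 130, 49, 20, 21, 14, 91, 88, 90, 92, 15, 20, 24, 22, 142, 132, 107, 99, 95, 71, 134, 125, 135, 138, 122]
```

{"fn": "jog_arm", "kwargs": {"deltas": [{"gripper": 0.24,"translation": [0,0,-0.12],"dr": [0,0,0]},{"gripper": 0.24,"translation": [0,0,-0.12],"dr": [0,0,0]},{"gripper": 0.24,"translation": [0,0,-0.04],"dr": [0,0,0]},{"gripper": 0.24,"translation": [0,0,0],"dr": [0,0,0]}]}}

```text
clock: 14.53
eef_pos: [559.7, 68.8, 19.7]
tcp_rot: [3.141, 0.003, -0.013]
contact_force: [0.5, -0.5, -0.9]
opening: 0.377
```

{"fn": "jog_arm", "kwargs": {"deltas": [{"gripper": 1,"translation": [0,0,0],"dr": [0,0,0]},{"gripper": 1,"translation": [0,0,0],"dr": [0,0,0]},{"gripper": 1,"translation": [0,0,0],"dr": [0,0,0]},{"gripper": 1,"translation": [0,0,0],"dr": [0,0,0]}], "squeeze": 30}}

```text
clock: 14.87
eef_pos: [561.1, 69.0, 21.5]
tcp_rot: [3.142, -0.0, -0.013]
contact_force: [0.9, -0.4, -0.6]
opening: 0.222
```

{"fn": "jog_arm", "kwargs": {"deltas": [{"gripper": 1,"translation": [0,0,0.15],"dr": [0,0,0]},{"gripper": 1,"translation": [0,0,0.2],"dr": [0,0,0]},{"gripper": 1,"translation": [0,0,0.25],"dr": [0,0,0]},{"gripper": 1,"translation": [0,0,0.25],"dr": [0,0,0]},{"gripper": 1,"translation": [0,0,0.15],"dr": [0,0,0]},{"gripper": 1,"translation": [0,0,0],"dr": [0,0,0]}]}}

```text
clock: 15.37
eef_pos: [563.3, 69.3, 124.9]
tcp_rot: [-3.141, -0.006, -0.013]
contact_force: [0.6, 0.6, -1.2]
opening: 0.22
```

```bash
cat >> h.py <<'E'
def tray(i=None,n="top"):
    if i is None:i=r.grab_frame(n)
    h=i.astype(int); m=((h[...,1]-h[...,2]>5)&(h[...,1]>35)).astype(np.uint8)  # green floor
    m=cv2.morphologyEx(m,cv2.MORPH_OPEN,np.ones((3,3)))
    m[:,:225]=0
    k,l,st,_=cv2.connectedComponentsWithStats(m); j=1+st[1:,4].argmax()
    b=cv2.minAreaRect(np.argwhere(l==j)[:,::-1].astype(np.float32)); P=cv2.boxPoints(b)
    W=ray(n,P,4)
    return st[j],P,W,W.mean(0)
E
python3 - <<'E'
from h import *
np.set_printoptions(precision=1,suppress=True)
print(tray(cv2.imread("pics/top0.png")))
i=r.grab_frame("top");cv2.imwrite("pics/t10.png",i)
print(r.sense()["opening"],tray(i))
E
```

```text
(array([  225,     0,   287,   384, 72803], dtype=int32), array([[225.,   0.],
       [511.,   0.],
       [511., 383.],
       [225., 383.]], dtype=float32), array([[1026.2,  -82.9,    4. ],
       [ 995.7, -794. ,    4. ],
       [ 107.9, -673.6,    4. ],
       [ 117.4,  -72. ,    4. ]]), array([ 561.8, -405.6,    4. ]))
0.21983176223749967 (array([  225,     0,   287,   384, 73749], dtype=int32), array([[225.,   0.],
       [511.,   0.],
       [511., 383.],
       [225., 383.]], dtype=float32), array([[1026.2,  -82.9,    4. ],
       [ 995.7, -794. ,    4. ],
       [ 107.9, -673.6,    4. ],
       [ 117.4,  -72. ,    4. ]]), array([ 561.8, -405.6,    4. ]))
```

```bash
python3 - <<'E'
import cv2
for f in("top0","t10"):
    i=cv2.imread(f"pics/{f}.png")
    for u,v in((300,215),(320,240),(235,220),(260,290),(355,200),(400,100),(270,230)):print(f,(u,v),i[v,u])
E
```

```text
top0 (300, 215) [69 77 65]
top0 (320, 240) [69 79 67]
top0 (235, 220) [38 37 34]
top0 (260, 290) [91 66 56]
top0 (355, 200) [69 67 64]
top0 (400, 100) [215 210 201]
top0 (270, 230) [62 70 58]
t10 (300, 215) [ 93 108  88]
t10 (320, 240) [ 86 102  82]
t10 (235, 220) [42 41 40]
t10 (260, 290) [78 57 49]
t10 (355, 200) [68 66 63]
t10 (400, 100) [187 184 176]
t10 (270, 230) [ 90 105  86]
```

```bash
sed -i 's/m=((h\[...,1\]-h\[...,2\]>5)&(h\[...,1\]>35))/m=((h[...,1]-h[...,2]>5)\&(h[...,1]-h[...,0]>4))/' h.py; python3 - <<'E'
from h import *
np.set_printoptions(precision=1,suppress=True)
for f in("top0","t10"):print(*tray(cv2.imread(f"pics/{f}.png")),sep="\n")
E
```

```text
[ 250  193   92   58 4038]
[[249.4 193.5]
 [336.6 186.2]
 [341.4 243.5]
 [254.1 250.7]]
[[ 526.8 -133.5    4. ]
 [ 538.2 -335.2    4. ]
 [ 407.  -337.9    4. ]
 [ 395.5 -141.3    4. ]]
[ 466.9 -236.9    4. ]
[ 250  186   92   65 5014]
[[248.8 193.5]
 [336.  185.3]
 [341.5 243. ]
 [254.2 251.2]]
[[ 526.8 -132.     4. ]
 [ 540.5 -334.     4. ]
 [ 408.  -338.2    4. ]
 [ 394.4 -141.4    4. ]]
[ 467.4 -236.4    4. ]
```

{"fn": "jog_arm", "kwargs": {"deltas": [{"gripper": 1,"translation": [-0.08,-0.3,0],"dr": [0,0,0]},{"gripper": 1,"translation": [-0.08,-0.37,0],"dr": [0,0,0]},{"gripper": 1,"translation": [-0.08,-0.37,0],"dr": [0,0,0]},{"gripper": 1,"translation": [-0.08,-0.37,0],"dr": [0,0,0]},{"gripper": 1,"translation": [-0.08,-0.37,0],"dr": [0,0,0]},{"gripper": 1,"translation": [-0.08,-0.37,0],"dr": [0,0,0]},{"gripper": 1,"translation": [-0.08,-0.37,0],"dr": [0,0,0]},{"gripper": 1,"translation": [-0.08,-0.43,0],"dr": [0,0,0]},{"gripper": 1,"translation": [0,0,-0.3],"dr": [0,0,0]},{"gripper": 1,"translation": [0,0,-0.3],"dr": [0,0,0]},{"gripper": 1,"translation": [0,0,-0.2],"dr": [0,0,0]},{"gripper": 1,"translation": [0,0,0],"dr": [0,0,0]}]}}

```text
clock: 16.42
eef_pos: [493.6, -222.8, 36.4]
tcp_rot: [-3.138, 0.008, -0.014]
contact_force: [-0.5, 0.9, -0.2]
opening: 0.214
```

```bash
python3 - <<'E'
from h import *
np.set_printoptions(precision=1,suppress=True)
print(r.sense()["eef_pos"]); i=r.grab_frame("top");cv2.imwrite("pics/t11.png",i); print(*tray(i),sep="\n")
E
```

```text
[ 493.6 -222.8   36.4]
[338 361   7  18 109]
[[338. 361.]
 [344. 361.]
 [344. 378.]
 [338. 378.]]
[[ 157.7 -315.     4. ]
 [ 157.4 -327.8    4. ]
 [ 123.3 -325.6    4. ]
 [ 123.5 -312.9    4. ]]
[ 140.5 -320.4    4. ]
```

{"fn": "jog_arm", "kwargs": {"deltas": [{"gripper": 1,"translation": [0,0,-0.1],"dr": [0,0,0]},{"gripper": 1,"translation": [0,0,-0.1],"dr": [0,0,0]},{"gripper": 1,"translation": [0,0,-0.08],"dr": [0,0,0]},{"gripper": 1,"translation": [0,0,0],"dr": [0,0,0]},{"gripper": 1,"translation": [0,0,0],"dr": [0,0,0]}]}}

```text
clock: 16.88
eef_pos: [497.3, -223.8, 13.1]
tcp_rot: [-3.141, 0.0, -0.013]
contact_force: [0.3, -0.1, -1.6]
opening: 0.219
```

Small further lowering, then release.

{"fn": "jog_arm", "kwargs": {"deltas": [{"gripper": 1,"translation": [0,0,-0.04],"dr": [0,0,0]},{"gripper": 1,"translation": [0,0,0],"dr": [0,0,0]},{"gripper": 0.4,"translation": [0,0,0],"dr": [0,0,0]},{"gripper": 0.2,"translation": [0,0,0],"dr": [0,0,0]},{"gripper": 0.2,"translation": [0,0,0],"dr": [0,0,0]}]}}

```text
clock: 17.3
eef_pos: [497.7, -224.1, 9.6]
tcp_rot: [3.141, -0.001, -0.013]
contact_force: [0.3, -0.7, -0.7]
opening: 0.397
```

{"fn": "jog_arm", "kwargs": {"deltas": [{"gripper": 0.24,"translation": [0,0,0.15],"dr": [0,0,0]},{"gripper": 0.24,"translation": [0,0,0.3],"dr": [0,0,0]},{"gripper": 0.24,"translation": [0,0,0.35],"dr": [0,0,0]},{"gripper": 0.24,"translation": [0,0,0.3],"dr": [0,0,0]},{"gripper": 0.24,"translation": [0.02,0.37,0],"dr": [0,0,0]},{"gripper": 0.24,"translation": [0.02,0.37,0],"dr": [0,0,0]},{"gripper": 0.24,"translation": [0.02,0.37,0],"dr": [0,0,0]},{"gripper": 0.24,"translation": [0.02,0.37,0],"dr": [0,0,0]},{"gripper": 0.24,"translation": [0.02,0.37,0],"dr": [0,0,0]},{"gripper": 0.24,"translation": [0.02,0.37,0],"dr": [0,0,0]},{"gripper": 0.24,"translation": [0.03,0.37,0],"dr": [0,0,0]},{"gripper": 0.24,"translation": [0.03,0.35,0],"dr": [0,0,0]}]}}

```text
clock: 18.3
eef_pos: [515.3, 72.0, 119.7]
tcp_rot: [-3.141, -0.001, -0.013]
contact_force: [-0.4, -0.2, -0.8]
opening: 0.376
```

{"fn": "jog_arm", "kwargs": {"deltas": [{"gripper": 0.24,"translation": [0,0,-0.3],"dr": [0,0,0]},{"gripper": 0.24,"translation": [0,0,-0.3],"dr": [0,0,0]},{"gripper": 0.24,"translation": [0,0,-0.09],"dr": [0,0,0]},{"gripper": 0.24,"translation": [0,0,0],"dr": [0,0,0]},{"gripper": 0.24,"translation": [0,0,0],"dr": [0,0,0]}]}}

```text
clock: 18.72
eef_pos: [515.3, 69.7, 50.5]
tcp_rot: [3.141, 0.001, -0.014]
contact_force: [0.1, -0.8, 0.3]
opening: 0.38
```

```bash
python3 - <<'E'
from h import *
np.set_printoptions(precision=1,suppress=True,linewidth=250)
s=r.sense();print(s["eef_pos"],s["tcp_rot"],s["contact_force"])
i=r.grab_frame("wrist");cv2.imwrite("pics/w12.png",i);t=r.grab_frame("top");cv2.imwrite("pics/t12.png",t)
g=cv2.cvtColor(i,cv2.COLOR_BGR2GRAY)
for row in(180,220,236,250):print(row,g[row,160:360:3].tolist())
x=np.zeros((480,760,3),np.uint8)
a=cv2.resize(t[180:260,235:355],(720,480),interpolation=cv2.INTER_CUBIC);cv2.imwrite("pics/c12.png",a)
print(t[190:250:6,270:330:8,2])
E
```

```text
[515.3  69.7  50.5] [ 3.1  0.  -0. ] [ 0.1 -0.8  0.3]
180 [237, 246, 249, 251, 248, 239, 228, 217, 187, 160, 130, 102, 139, 138, 139, 140, 139, 140, 139, 138, 120, 251, 250, 249, 249, 249, 249, 248, 228, 239, 246, 247, 247, 248, 243, 231, 217, 188, 151, 111, 134, 134, 134, 131, 129, 224, 243, 244, 243, 242, 241, 247, 254, 254, 253, 252, 252, 251, 252, 251, 251, 254, 124, 126, 126, 126, 126]
220 [120, 241, 246, 249, 248, 244, 235, 221, 205, 177, 147, 118, 107, 132, 129, 129, 133, 128, 130, 129, 127, 213, 239, 238, 239, 237, 238, 249, 111, 124, 129, 137, 136, 135, 135, 134, 132, 123, 120, 121, 128, 129, 127, 130, 129, 130, 130, 127, 128, 129, 127, 125, 129, 129, 127, 130, 129, 127, 128, 125, 126, 130, 128, 126, 129, 127, 121]
236 [132, 212, 244, 248, 248, 246, 237, 224, 209, 186, 154, 126, 104, 130, 136, 134, 135, 89, 86, 87, 95, 10, 19, 253, 239, 238, 238, 247, 111, 126, 130, 134, 134, 136, 137, 133, 131, 126, 118, 127, 132, 130, 129, 129, 103, 20, 24, 89, 90, 88, 228, 244, 242, 238, 236, 235, 236, 235, 235, 233, 234, 237, 237, 234, 235, 234, 241]
250 [136, 125, 241, 248, 255, 255, 229, 226, 213, 189, 161, 71, 27, 21, 29, 56, 89, 87, 87, 69, 20, 24, 17, 228, 241, 241, 239, 243, 225, 245, 230, 141, 111, 82, 183, 211, 197, 161, 121, 133, 131, 128, 132, 134, 51, 20, 24, 14, 92, 87, 87, 89, 21, 24, 20, 16, 253, 236, 237, 237, 236, 236, 235, 236, 236, 235, 235]
[[224 242 181  96 103 106 106 105]
 [101 103 105 106 105 102 105 107]
 [236 236 240 235 240 174 122 156]
 [253 254 255 253 248 229 100 140]
 [100 100  99 101 103 102 101  99]
 [ 96 100  98 100  99  98  97  97]
 [ 96  96  98  94  93  93  96  94]
 [ 95  96  94  93  94  93  92  93]
 [ 95  94  93  93  93  93  93  92]
 [ 94  93  92  92  92  87  54  67]]
```

{"fn": "jog_arm", "kwargs": {"deltas": [{"gripper": 0.24,"translation": [0,0,-0.12],"dr": [0,0,0]},{"gripper": 0.24,"translation": [0,0,-0.12],"dr": [0,0,0]},{"gripper": 0.24,"translation": [0,0,-0.05],"dr": [0,0,0]},{"gripper": 0.24,"translation": [0,0,0],"dr": [0,0,0]},{"gripper": 0.24,"translation": [0,0,0],"dr": [0,0,0]},{"gripper": 1,"translation": [0,0,0],"dr": [0,0,0]},{"gripper": 1,"translation": [0,0,0],"dr": [0,0,0]},{"gripper": 1,"translation": [0,0,0],"dr": [0,0,0]},{"gripper": 1,"translation": [0,0,0],"dr": [0,0,0]}]}}

```text
clock: 19.57
eef_pos: [515.8, 70.0, 22.2]
tcp_rot: [-3.142, -0.001, -0.013]
contact_force: [-2.2, -0.2, 6.3]
opening: 0.219
```

{"fn": "jog_arm", "kwargs": {"deltas": [{"gripper": 1,"translation": [0,0,0.15],"dr": [0,0,0]},{"gripper": 1,"translation": [0,0,0.2],"dr": [0,0,0]},{"gripper": 1,"translation": [0,0,0.25],"dr": [0,0,0]},{"gripper": 1,"translation": [0,0,0.25],"dr": [0,0,0]},{"gripper": 1,"translation": [0,0,0.15],"dr": [0,0,0]},{"gripper": 1,"translation": [0,0,0],"dr": [0,0,0]}]}}

```text
clock: 20.07
eef_pos: [517.7, 70.3, 124.9]
tcp_rot: [-3.141, -0.006, -0.013]
contact_force: [0.7, 0.9, -0.7]
opening: 0.221
```

```bash
python3 - <<'E'
from h import *
np.set_printoptions(precision=1,suppress=True)
i=r.grab_frame("top");cv2.imwrite("pics/t13.png",i); print(*tray(i),sep="\n")
cv2.imwrite("pics/c13.png",cv2.resize(i[130:260,120:375],(785,400),interpolation=cv2.INTER_CUBIC))
E
```

```text
[ 250  186   92   65 4393]
[[248.8 193.4]
 [336.1 185.3]
 [341.5 243.1]
 [254.2 251.2]]
[[ 527.1 -132.2    4. ]
 [ 540.4 -334.2    4. ]
 [ 407.8 -338.1    4. ]
 [ 394.5 -141.3    4. ]]
[ 467.4 -236.4    4. ]
```

View pics/c13.png

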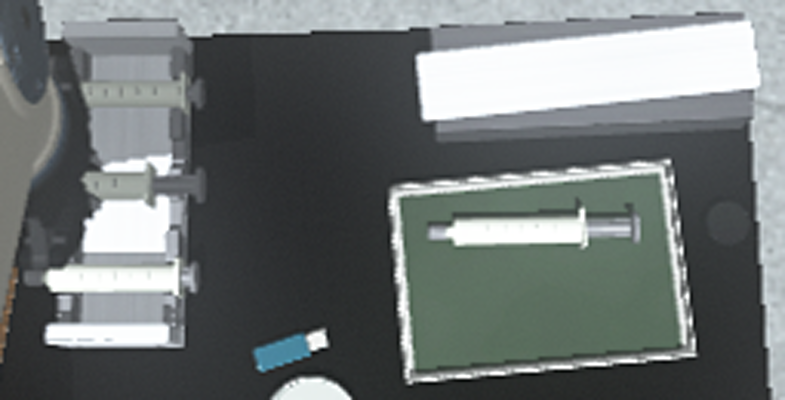

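{"fn": "jog_arm", "kwargs": {"deltas": [{"gripper": 1,"translation": [-0.09,-0.3,0],"dr": [0,0,0]},{"gripper": 1,"translation": [-0.1,-0.37,0],"dr": [0,0,0]},{"gripper": 1,"translation": [-0.1,-0.37,0],"dr": [0,0,0]},{"gripper": 1,"translation": [-0.1,-0.37,0],"dr": [0,0,0]},{"gripper": 1,"translation": [-0.1,-0.37,0],"dr": [0,0,0]},{"gripper": 1,"translation": [-0.1,-0.37,0],"dr": [0,0,0]},{"gripper": 1,"translation": [-0.1,-0.37,0],"dr": [0,0,0]},{"gripper": 1,"translation": [-0.1,-0.44,0],"dr": [0,0,0]},{"gripper": 1,"translation": [0,0,-0.3],"dr": [0,0,0]},{"gripper": 1,"translation": [0,0,-0.3],"dr": [0,0,0]},{"gripper": 1,"translation": [0,0,-0.2],"dr": [0,0,0]},{"gripper": 1,"translation": [0,0,0],"dr": [0,0,0]}]}}

```text
clock: 21.12
eef_pos: [433.6, -221.4, 37.0]
tcp_rot: [-3.138, 0.007, -0.014]
contact_force: [-0.9, 0.3, -1.2]
opening: 0.216
```

{"fn": "jog_arm", "kwargs": {"deltas": [{"gripper": 1,"translation": [0,0,-0.1],"dr": [0,0,0]},{"gripper": 1,"translation": [0,0,-0.1],"dr": [0,0,0]},{"gripper": 1,"translation": [0,0,-0.08],"dr": [0,0,0]},{"gripper": 1,"translation": [0,0,-0.03],"dr": [0,0,0]},{"gripper": 1,"translation": [0,0,0],"dr": [0,0,0]},{"gripper": 1,"translation": [0,0,0],"dr": [0,0,0]}]}}

```text
clock: 21.62
eef_pos: [437.4, -222.6, 10.5]
tcp_rot: [3.141, -0.0, -0.013]
contact_force: [0.3, 0.1, -0.5]
opening: 0.215
```

{"fn": "jog_arm", "kwargs": {"deltas": [{"gripper": 0.4,"translation": [0,0,0],"dr": [0,0,0]},{"gripper": 0.2,"translation": [0,0,0],"dr": [0,0,0]},{"gripper": 0.2,"translation": [0,0,0],"dr": [0,0,0]},{"gripper": 0.24,"translation": [0,0,0.15],"dr": [0,0,0]},{"gripper": 0.24,"translation": [0,0,0.3],"dr": [0,0,0]},{"gripper": 0.24,"translation": [0,0,0.35],"dr": [0,0,0]},{"gripper": 0.24,"translation": [0,0,0.3],"dr": [0,0,0]},{"gripper": 0.24,"translation": [0,0.35,0],"dr": [0,0,0]},{"gripper": 0.24,"translation": [0,0.35,0],"dr": [0,0,0]},{"gripper": 0.24,"translation": [0,0.35,0],"dr": [0,0,0]},{"gripper": 0.24,"translation": [0,0.35,0],"dr": [0,0,0]},{"gripper": 0.24,"translation": [0,0.3,0],"dr": [0,0,0]}]}}

```text
clock: 22.62
eef_pos: [436.9, -50.9, 120.8]
tcp_rot: [-3.142, -0.001, -0.014]
contact_force: [0.6, 0.4, -0.4]
opening: 0.383
```

```bash
python3 - <<'E'
from h import *
np.set_printoptions(precision=1,suppress=True)
s=r.sense();print(s["eef_pos"])
i=r.grab_frame("top");cv2.imwrite("pics/t14.png",i); print(*tray(i),sep="\n")
g=i.min(2); 
w=(g>235).astype(np.uint8); w[:130]=0;w[180:]=0;w[:,:240]=0
k,l,st,_=cv2.connectedComponentsWithStats(w);j=1+st[1:,4].argmax();b=cv2.minAreaRect(np.argwhere(l==j)[:,::-1].astype(np.float32));P=cv2.boxPoints(b)
print(st[j],P,ray("top",P,53),ray("top",P,53).mean(0))
# syringe blobs in tray
w=(g>200).astype(np.uint8);w[:190]=0;w[250:]=0;w[:,:258]=0;w[:,336:]=0
k,l,st,_=cv2.connectedComponentsWithStats(w)
for j in range(1,k):
    if st[j,4]>60:
        P=cv2.boxPoints(cv2.minAreaRect(np.argwhere(l==j)[:,::-1].astype(np.float32)));print(st[j],ray("top",P,20))
E
```

```text
[436.9 -50.9 120.8]
[ 250  186   92   65 4003]
[[248.8 193.4]
 [336.1 185.3]
 [341.5 243.1]
 [254.2 251.2]]
[[ 527.1 -132.2    4. ]
 [ 540.4 -334.2    4. ]
 [ 407.8 -338.1    4. ]
 [ 394.5 -141.3    4. ]]
[ 467.4 -236.4    4. ]
[ 256  137  111   32 2299] [[255.5 147.4]
 [364.3 136.6]
 [366.4 157.6]
 [257.6 168.4]] [[ 622.7 -151.    53. ]
 [ 640.2 -394.5   53. ]
 [ 591.8 -395.6   53. ]
 [ 574.3 -154.4   53. ]] [ 607.2 -273.9   53. ]
[265 198  46  12 312] [[ 512.7 -169.1   20. ]
 [ 509.9 -270.8   20. ]
 [ 484.8 -269.6   20. ]
 [ 487.5 -168.4   20. ]]
[265 225  46  12 326] [[ 451.4 -167.3   20. ]
 [ 448.8 -267.8   20. ]
 [ 424.4 -266.6   20. ]
 [ 426.9 -166.6   20. ]]
```

{"fn": "jog_arm", "kwargs": {"deltas": [{"gripper": 0.24,"translation": [0.21,-0.28,0],"dr": [0,0,0.054]},{"gripper": 0.24,"translation": [0.21,-0.28,0],"dr": [0,0,0]},{"gripper": 0.24,"translation": [0.21,-0.28,0],"dr": [0,0,0]},{"gripper": 0.24,"translation": [0.21,-0.28,0],"dr": [0,0,0]},{"gripper": 0.24,"translation": [0.21,-0.28,0],"dr": [0,0,0]},{"gripper": 0.24,"translation": [0.21,-0.28,0],"dr": [0,0,0]},{"gripper": 0.24,"translation": [0.22,-0.28,0],"dr": [0,0,0]},{"gripper": 0.24,"translation": [0.22,-0.27,0],"dr": [0,0,0]},{"gripper": 0.24,"translation": [0,0,-0.3],"dr": [0,0,0]},{"gripper": 0.24,"translation": [0,0,-0.2],"dr": [0,0,0]},{"gripper": 0.24,"translation": [0,0,-0.05],"dr": [0,0,0]},{"gripper": 0.24,"translation": [0,0,0],"dr": [0,0,0]}]}}

```text
clock: 23.67
eef_pos: [605.7, -275.1, 63.6]
tcp_rot: [-3.14, 0.003, 0.071]
contact_force: [0.0, 0.3, 0.4]
opening: 0.381
```

{"fn": "jog_arm", "kwargs": {"deltas": [{"gripper": 0.24,"translation": [0,0,-0.02],"dr": [0,0,0]},{"gripper": 0.24,"translation": [0,0,-0.02],"dr": [0,0,0]},{"gripper": 0.24,"translation": [0,0,-0.02],"dr": [0,0,0]},{"gripper": 0.24,"translation": [0,0,0],"dr": [0,0,0]}]}}

```text
clock: 24.0
eef_pos: [607.5, -275.6, 60.1]
tcp_rot: [3.141, -0.001, 0.072]
contact_force: [0.2, 0.8, 0.1]
opening: 0.378
```

{"fn": "jog_arm", "kwargs": {"deltas": [{"gripper": 0.24,"translation": [0,0,-0.02],"dr": [0,0,0]},{"gripper": 0.24,"translation": [0,0,-0.02],"dr": [0,0,0]},{"gripper": 0.24,"translation": [0,0,-0.02],"dr": [0,0,0]},{"gripper": 0.24,"translation": [0,0,0],"dr": [0,0,0]}]}}

```text
clock: 24.33
eef_pos: [606.9, -275.5, 52.9]
tcp_rot: [-3.141, 0.0, 0.072]
contact_force: [-0.8, -0.8, -0.2]
opening: 0.377
```

{"fn": "jog_arm", "kwargs": {"deltas": [{"gripper": 0.24,"translation": [0,0,-0.02],"dr": [0,0,0]},{"gripper": 0.24,"translation": [0,0,0],"dr": [0,0,0]},{"gripper": 0.24,"translation": [0,0,0],"dr": [0,0,0]}]}}

```text
clock: 24.58
eef_pos: [607.1, -275.6, 51.1]
tcp_rot: [-3.141, 0.0, 0.072]
contact_force: [-0.6, 0.4, -1.2]
opening: 0.379
```

{"fn": "jog_arm", "kwargs": {"deltas": [{"gripper": 0.24,"translation": [0,0,-0.02],"dr": [0,0,0]},{"gripper": 0.24,"translation": [0,0,0],"dr": [0,0,0]}]}}

```text
clock: 24.75
eef_pos: [607.8, -275.9, 50.4]
tcp_rot: [3.141, -0.001, 0.072]
contact_force: [-1.5, 0.4, 9.0]
opening: 0.381
```

{"fn": "jog_arm", "kwargs": {"deltas": [{"gripper": 0.24,"translation": [0,0,-0.02],"dr": [0,0,0]},{"gripper": 0.24,"translation": [0,0,0],"dr": [0,0,0]}]}}

```text
clock: 24.92
eef_pos: [608.6, -276.3, 50.4]
tcp_rot: [3.14, -0.003, 0.072]
contact_force: [-4.7, 1.4, 23.0]
opening: 0.38
```

{"fn": "jog_arm", "kwargs": {"deltas": [{"gripper": 0.24,"translation": [0,0,-0.02],"dr": [0,0,0]},{"gripper": 0.24,"translation": [0,0,0],"dr": [0,0,0]}]}}

```text
clock: 25.08
eef_pos: [609.5, -276.7, 50.3]
tcp_rot: [3.139, -0.005, 0.072]
contact_force: [-6.7, 3.0, 37.2]
opening: 0.382
```

{"fn": "jog_arm", "kwargs": {"deltas": [{"gripper": 0.24,"translation": [0,0,0.02],"dr": [0,0,0]},{"gripper": 0.24,"translation": [0,0,0],"dr": [0,0,0]},{"gripper": 0.24,"translation": [0,0.03,0],"dr": [0,0,0]},{"gripper": 0.24,"translation": [0,0.06,0],"dr": [0,0,0]},{"gripper": 0.24,"translation": [0,0.06,0],"dr": [0,0,0]},{"gripper": 0.24,"translation": [0,0,0],"dr": [0,0,0]}]}}

```text
clock: 25.58
eef_pos: [609.8, -261.6, 50.4]
tcp_rot: [3.138, -0.005, 0.072]
contact_force: [0.0, 0.1, 17.7]
opening: 0.379
```

```bash
cat >> h.py <<'E'
def cover(i):
    g=i.min(2);w=(g>235).astype(np.uint8); w[:125]=0;w[182:]=0;w[:,:215]=0
    k,l,st,_=cv2.connectedComponentsWithStats(w);j=1+st[1:,4].argmax();P=cv2.boxPoints(cv2.minAreaRect(np.argwhere(l==j)[:,::-1].astype(np.float32)))
    return st[j],ray("top",P,53)
E
python3 - <<'E'
from h import *
np.set_printoptions(precision=1,suppress=True)
s=r.sense();print(s["eef_pos"],s["contact_force"])
i=r.grab_frame("top");cv2.imwrite("pics/t15.png",i)
print(cover(i)); print(i[140:176:4,230:300:4].min(2))
E
```

```text
[ 609.8 -261.6   50.4] [ 0.   0.1 17.7]
(array([350, 166,   3,  10,  12], dtype=int32), array([[ 573.6, -357.9,   53. ],
       [ 574.2, -360.5,   53. ],
       [ 553.9, -364. ,   53. ],
       [ 553.3, -361.4,   53. ]]))
[[ 33  33  34  34 115  93  97 103 107 110 112 116 119 121 121 123 123 122]
 [ 39  42  42  57  94  98 104 108 112 112 114 117 120 122 121 122 122 124]
 [ 43  43  86  96 101 105 110 112 112 114 115 117 120 122 123 122 123 123]
 [ 39  94  95 103 104 109 114 116 117 117 119 119 119 120 122 124 124 125]
 [ 94  97  99 103 106 109 112 119 120 121 122 123 122 124 124 123 126 126]
 [ 96  99 103 104 109 112 114 119 125 124 124 126 124 125 127 126 125 126]
 [ 96 102 106 113 116 118 120 124 125 125 124 125 125 125 125 125 126 125]
 [105 109 113 116 117 120 121 124 125 126 125 124 125 125 126 126 127 126]
 [107 111 114 116 119 121 123 124 124 124 126 125 125 125 126 127 127 127]]
```

{"fn": "jog_arm", "kwargs": {"deltas": [{"gripper": 0.24,"translation": [-0.004,0.06,0],"dr": [0,0,0]},{"gripper": 0.24,"translation": [-0.004,0.06,0],"dr": [0,0,0]},{"gripper": 0.24,"translation": [-0.004,0.06,0],"dr": [0,0,0]},{"gripper": 0.24,"translation": [-0.004,0.06,0],"dr": [0,0,0]},{"gripper": 0.24,"translation": [-0.004,0.06,0],"dr": [0,0,0]}]}}

```text
clock: 26.05
eef_pos: [608.1, -232.3, 50.4]
tcp_rot: [3.138, -0.006, 0.072]
contact_force: [-0.2, -3.9, 17.7]
opening: 0.378
```

{"fn": "jog_arm", "kwargs": {"deltas": [{"gripper": 0.24,"translation": [-0.004,0.06,0],"dr": [0,0,0]},{"gripper": 0.24,"translation": [-0.004,0.06,0],"dr": [0,0,0]},{"gripper": 0.24,"translation": [-0.004,0.06,0],"dr": [0,0,0]},{"gripper": 0.24,"translation": [-0.004,0.05,0],"dr": [0,0,0]},{"gripper": 0.24,"translation": [-0.004,0.03,0],"dr": [0,0,0]},{"gripper": 0.24,"translation": [0,0,0],"dr": [0,0,0]}]}}

```text
clock: 26.55
eef_pos: [606.1, -205.6, 50.4]
tcp_rot: [3.139, -0.006, 0.072]
contact_force: [1.5, -1.0, 18.4]
opening: 0.378
```

{"fn": "jog_arm", "kwargs": {"deltas": [{"gripper": 0.24,"translation": [0,0,0.1],"dr": [0,0,0]},{"gripper": 0.24,"translation": [0,0,0.3],"dr": [0,0,0]},{"gripper": 0.24,"translation": [0,0,0.3],"dr": [0,0,0]},{"gripper": -0.5,"translation": [-0.3,0.25,0.1],"dr": [0,0,0]},{"gripper": -1,"translation": [-0.3,0.25,0],"dr": [0,0,0]},{"gripper": -1,"translation": [-0.3,0.25,0],"dr": [0,0,0]},{"gripper": -1,"translation": [-0.3,0.25,0],"dr": [0,0,0]},{"gripper": -1,"translation": [-0.3,0.25,0],"dr": [0,0,0]},{"gripper": -1,"translation": [0,0.3,0],"dr": [0,0,0]},{"gripper": -1,"translation": [0,0,0],"dr": [0,0,0]}]}}

```text
clock: 27.38
eef_pos: [450.9, -46.4, 127.5]
tcp_rot: [-3.14, 0.001, 0.073]
contact_force: [1.0, -0.2, -0.2]
opening: 1.001
```

```bash
python3 - <<'E'
from h import *
np.set_printoptions(precision=1,suppress=True)
s=r.sense();print(s["eef_pos"],s["contact_force"],s["opening"])
i=r.grab_frame("top");cv2.imwrite("pics/t16.png",i)
print(*cover(i)); print(i[140:176:4,216:372:6].min(2))
print(tray(i)[3])
E
```

```text
[450.9 -46.4 127.5] [ 1.  -0.2 -0.2] 1.0013074181450763
[ 227  142  109   25 2087] [[ 630.4  -85.6   53. ]
 [ 630.2 -327.7   53. ]
 [ 581.9 -326.2   53. ]
 [ 581.8  -86.3   53. ]]
[[156  48  51  52  52  55  58  61 119 120 120 118 119 121 120 117 115 116
  114 115 116 112 110 109 108 157]
 [ 59  58  67 120 137 148 172 218 248 249 246 243 240 238 236 236 236 237
  239 240 110 113 112 111 110 161]
 [ 58  60 188 242 242 242 241 241 240 241 239 238 236 235 235 235 238 238
  240 240 110 113 111 110 110 169]
 [ 60  60 242 239 240 241 242 241 240 239 238 238 237 236 236 237 238 240
  240 241 107 115 112 110 109 161]
 [102  58 240 239 239 240 240 240 240 239 239 238 238 237 238 240 240 241
  240 241 105 114 114 112 111 165]
 [152  86 241 241 242 244 244 243 242 240 239 237 236 236 236 238 239 240
  239 240 135 114 114 113 109 163]
 [170 110 242 241 243 244 243 244 242 241 239 237 236 236 224 190 185 155
  115 105 112 115 113 112 113 151]
 [150  73  59  60  60  60  62  64 119 120 119 118 117 119 117 117 114 116
  117 116 112 111 114 100  84 163]
 [134  72  62  62  62  61  62  62 116 101  86  83  88  90  87  88  87  87
   84  83  80  70  64  54  47 157]]
[ 467.5 -236.4    4. ]
```

```bash
cat >> h.py <<'E'
def edges(i,z,c0,c1,r0,r1,th=180,f=None):
    """sub-pixel top/bottom edges of a bright strip, per column -> world line fits x(y)"""
    g=i.min(2).astype(float); T=[];B=[]
    for c in range(c0,c1):
        q=g[r0:r1,c]; k=np.where(q>th)[0]
        a,b=k[0],k[-1]
        T.append((c,r0+a-(q[a]-th)/(q[a]-q[a-1]))); B.append((c,r0+b+(q[b]-th)/(q[b]-q[b+1])))
    out=[]
    for E in(T,B):
        W=ray("top",E,z); p=np.polyfit(W[:,1],W[:,0],1); e=W[:,0]-np.polyval(p,W[:,1]); m=abs(e)<2
        p=np.polyfit(W[m,1],W[m,0],1); out.append(p)
    return out
E
python3 - <<'E'
from h import *
np.set_printoptions(precision=4,suppress=True)
i=cv2.imread("pics/t16.png")
for p in edges(i,53,232,332,134,176):print(p,np.polyval(p,[-100,-206,-300]))
# ends along rows
for row in(150,154,158,162):
    g=i[row].min(1).astype(int); k=np.where(g[215:350]>180)[0]+215; print(row,k[0],k[-1],ray("top",[(k[0]-.5,row),(k[-1]+.5,row)],53)[:,:2])
# plate edge
for row in(140,172):print(i[row,240:270].min(1).tolist(), i[row,350:372].min(1).tolist())
print(ray("top",[(257,140),(259,170)],50))
E
```

```text
[ -0.0029 630.6028] [630.8975 631.21   631.487 ]
[  0.0011 581.2179] [581.1115 580.9987 580.8987]
150 228 334 [[ 618.6937  -87.9428]
 [ 611.2696 -326.5633]]
154 227 335 [[ 609.4968  -85.5786]
 [ 602.0185 -328.2234]]
158 226 335 [[ 600.332   -83.2226]
 [ 592.8691 -327.6724]]
162 226 335 [[ 591.1313  -83.1104]
 [ 583.7525 -327.1233]]
[52, 54, 54, 53, 54, 53, 55, 54, 55, 54, 54, 55, 58, 61, 61, 63, 63, 61, 61, 78, 113, 115, 118, 118, 119, 117, 119, 120, 121, 119] [111, 109, 109, 110, 109, 108, 109, 109, 109, 109, 108, 99, 108, 170, 169, 164, 157, 163, 165, 165, 165, 163]
[62, 60, 59, 63, 61, 61, 61, 60, 61, 62, 61, 61, 62, 61, 62, 61, 62, 61, 62, 61, 61, 84, 121, 117, 116, 115, 113, 107, 106, 105] [61, 59, 53, 54, 54, 55, 53, 50, 47, 49, 47, 48, 44, 98, 163, 151, 157, 165, 159, 164, 173, 169]
[[ 640.8037 -154.68     50.    ]
 [ 571.3078 -157.325    50.    ]]
```

{"fn": "jog_arm", "kwargs": {"deltas": [{"gripper": -0.7,"translation": [0.31,-0.16,0],"dr": [0,0,-0.046]},{"gripper": -0.7,"translation": [0.31,-0.16,0],"dr": [0,0,0]},{"gripper": -0.7,"translation": [0.31,-0.16,0],"dr": [0,0,0]},{"gripper": -0.7,"translation": [0.32,-0.16,0],"dr": [0,0,0]},{"gripper": -0.7,"translation": [0.32,-0.16,0],"dr": [0,0,0]},{"gripper": -0.7,"translation": [0,0,-0.3],"dr": [0,0,0]},{"gripper": -0.7,"translation": [0,0,-0.15],"dr": [0,0,0]},{"gripper": -0.7,"translation": [0,0,0],"dr": [0,0,0]},{"gripper": -0.7,"translation": [0,0,0],"dr": [0,0,0]}]}}

```text
clock: 28.18
eef_pos: [609.6, -130.2, 81.5]
tcp_rot: [-3.141, 0.002, -0.001]
contact_force: [0.2, -0.0, 0.2]
opening: 0.845
```

```bash
python3 - <<'E'
from h import *
np.set_printoptions(precision=1,suppress=True,linewidth=250)
s=r.sense();print(s["eef_pos"],s["tcp_rot"],s["opening"])
c=r.calibration("wrist");i=r.grab_frame("wrist");cv2.imwrite("pics/w17.png",i)
g=i.min(2)
for row in(140,170,200,230,245,260,280,300):print(row,g[row,100:420:5].tolist())
print(proj("wrist",[[583,-86,53],[633,-86,53],[583,-126,53],[633,-126,53]],c))
E
```

```text
[ 609.6 -130.2   81.5] [-3.1  0.  -0. ] 0.8454326588957873
140 [25, 15, 21, 16, 11, 19, 23, 17, 18, 10, 15, 24, 20, 24, 20, 16, 12, 18, 18, 17, 14, 17, 15, 13, 18, 22, 20, 15, 18, 22, 27, 18, 6, 7, 2, 0, 3, 14, 8, 8, 11, 4, 3, 6, 19, 5, 152, 157, 172, 153, 163, 161, 158, 159, 158, 160, 153, 155, 149, 161, 154, 151, 163, 151]
170 [19, 18, 16, 17, 19, 20, 14, 20, 23, 24, 24, 21, 16, 20, 22, 11, 17, 26, 24, 25, 23, 30, 0, 240, 244, 244, 245, 243, 243, 242, 255, 255, 222, 136, 131, 135, 139, 135, 135, 137, 5, 18, 7, 3, 10, 0, 153, 156, 156, 161, 165, 168, 160, 158, 147, 149, 151, 140, 162, 147, 149, 162, 167, 156]
200 [255, 237, 209, 150, 97, 88, 54, 62, 61, 70, 70, 114, 74, 9, 16, 17, 11, 18, 23, 17, 16, 16, 9, 243, 243, 242, 125, 137, 136, 135, 132, 140, 136, 137, 134, 134, 136, 134, 134, 146, 3, 7, 0, 6, 0, 164, 156, 166, 167, 153, 147, 154, 162, 160, 144, 146, 150, 152, 164, 162, 154, 141, 155, 163]
230 [76, 70, 61, 59, 60, 40, 36, 72, 68, 73, 74, 68, 130, 81, 0, 17, 9, 22, 17, 21, 20, 20, 21, 255, 243, 250, 130, 136, 136, 135, 132, 138, 136, 136, 131, 130, 138, 133, 131, 109, 1, 11,
[... 627 characters left out ...]
21, 22, 86, 90, 69, 27, 132, 148, 159, 160, 153, 149, 154, 142]
280 [75, 112, 246, 93, 23, 21, 21, 18, 22, 24, 113, 82, 21, 23, 18, 18, 14, 5, 18, 84, 107, 102, 102, 93, 236, 234, 237, 241, 239, 236, 235, 239, 240, 235, 238, 239, 239, 238, 234, 87, 103, 101, 98, 49, 173, 163, 146, 170, 18, 12, 26, 16, 21, 91, 114, 16, 28, 15, 19, 26, 22, 0, 166, 154]
300 [22, 21, 19, 26, 27, 22, 23, 26, 15, 21, 20, 19, 25, 14, 19, 64, 0, 17, 17, 18, 107, 104, 104, 100, 234, 234, 232, 238, 237, 235, 237, 236, 239, 233, 235, 237, 237, 235, 233, 44, 106, 104, 100, 1, 168, 165, 146, 160, 166, 119, 25, 21, 23, 10, 20, 27, 16, 26, 25, 25, 23, 28, 22, 28]
[[213.4 148.9]
 [301.1 148.8]
 [216.3 214.7]
 [298.7 214.6]]
```

View pics/w17.png

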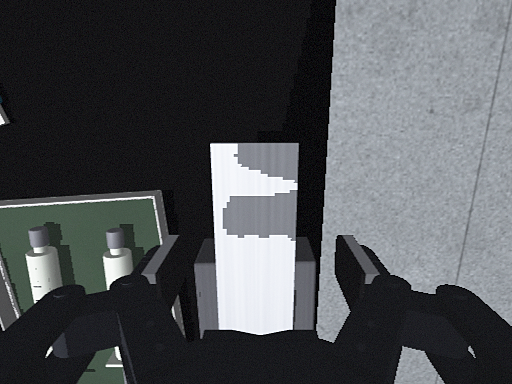

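{"fn": "jog_arm", "kwargs": {"deltas": [{"gripper": -0.7,"translation": [-0.01,0.02,-0.15],"dr": [0,0,0]},{"gripper": -0.7,"translation": [0,0,-0.15],"dr": [0,0,0]},{"gripper": -0.7,"translation": [0,0,-0.1],"dr": [0,0,0]},{"gripper": -0.7,"translation": [0,0,-0.05],"dr": [0,0,0]},{"gripper": -0.7,"translation": [0,0,0],"dr": [0,0,0]},{"gripper": -0.7,"translation": [0,0,0],"dr": [0,0,0]}]}}

```text
clock: 28.73
eef_pos: [609.5, -127.7, 37.9]
tcp_rot: [3.141, -0.001, -0.001]
contact_force: [0.4, 1.3, 0.3]
opening: 0.851
```

{"fn": "jog_arm", "kwargs": {"deltas": [{"gripper": 1,"translation": [0,0,0],"dr": [0,0,0]},{"gripper": 1,"translation": [0,0,0],"dr": [0,0,0]},{"gripper": 1,"translation": [0,0,0],"dr": [0,0,0]},{"gripper": 1,"translation": [0,0,0],"dr": [0,0,0]},{"gripper": 1,"translation": [0,0,0],"dr": [0,0,0]}], "squeeze": 60}}

```text
clock: 29.15
eef_pos: [609.8, -127.8, 38.0]
tcp_rot: [3.141, -0.001, -0.001]
contact_force: [0.1, 0.5, 4.2]
opening: 0.556
```

{"fn": "jog_arm", "kwargs": {"deltas": [{"gripper": 1,"translation": [0,0,0.05],"dr": [0,0,0]},{"gripper": 1,"translation": [0,0,0.1],"dr": [0,0,0]},{"gripper": 1,"translation": [0,0,0.15],"dr": [0,0,0]},{"gripper": 1,"translation": [0,0,0.2],"dr": [0,0,0]},{"gripper": 1,"translation": [0,0,0.2],"dr": [0,0,0]},{"gripper": 1,"translation": [0,0,0.2],"dr": [0,0,0]},{"gripper": 1,"translation": [0,0,0.1],"dr": [0,0,0]},{"gripper": 1,"translation": [0,0,0],"dr": [0,0,0]},{"gripper": 1,"translation": [0,0,0],"dr": [0,0,0]}]}}

```text
clock: 29.9
eef_pos: [609.2, -127.6, 137.5]
tcp_rot: [3.141, -0.001, -0.001]
contact_force: [-0.3, -0.0, -0.6]
opening: 0.558
```

```bash
python3 - <<'E'
from h import *
np.set_printoptions(precision=1,suppress=True,linewidth=250)
s=r.sense();print(s["eef_pos"],s["tcp_rot"],s["contact_force"],s["wrist_torque"],s["opening"])
for n in("scene","top","wrist"):
    i=r.grab_frame(n);cv2.imwrite(f"pics/{n}18.png",i)
i=cv2.imread("pics/wrist18.png");g=i.min(2)
for row in(120,140,150,160,180,200,230,280):
    print(row,g[row,180:340:4].tolist())
i=cv2.imread("pics/scene18.png").min(2)
c=r.calibration("scene");x,y,z=s["eef_pos"]
# where strip should be in scene if level: corner points
for dz in(0,10,14,18):print(dz,proj("scene",[[x-25,y+44,z+dz],[x-25,y-200,z+dz],[x-25,y-78,z+dz]],c).ravel())
E
```

```text
[ 609.2 -127.6  137.5] [ 3.1 -0.  -0. ] [-0.3 -0.  -0.6] [ 0.1 -0.  -0. ] 0.5575902947667007
120 [29, 22, 21, 30, 25, 26, 17, 27, 15, 28, 22, 26, 26, 27, 23, 24, 24, 27, 17, 8, 5, 12, 18, 8, 12, 8, 14, 4, 15, 14, 6, 12, 21, 18, 0, 196, 187, 187, 195, 188]
140 [27, 23, 19, 17, 25, 26, 22, 23, 27, 25, 16, 27, 27, 20, 19, 32, 25, 27, 16, 29, 28, 28, 28, 26, 14, 12, 18, 25, 9, 8, 21, 14, 19, 20, 153, 195, 181, 177, 171, 214]
150 [25, 31, 24, 28, 20, 24, 27, 24, 29, 24, 20, 19, 26, 23, 31, 27, 19, 21, 21, 23, 23, 26, 24, 22, 28, 31, 24, 27, 31, 22, 25, 23, 27, 28, 200, 181, 187, 183, 197, 187]
160 [27, 26, 18, 24, 20, 24, 18, 129, 111, 114, 81, 80, 65, 51, 51, 24, 31, 27, 22, 30, 22, 27, 28, 13, 18, 25, 19, 15, 21, 15, 21, 22, 27, 1, 201, 187, 182, 198, 185, 166]
180 [121, 19, 11, 20, 24, 24, 14, 159, 153, 157, 154, 158, 155, 159, 162, 157, 157, 158, 159, 155, 157, 163, 154, 161, 159, 149, 159, 159, 151, 162, 162, 152, 152, 158, 154, 191, 190, 191, 185, 182]
200 [75, 79, 16, 1, 19, 25, 19, 161, 152, 158, 151, 159, 157, 159, 159, 158, 157, 156, 156, 158, 154, 158, 153, 162, 152, 150, 162, 155, 156, 160, 161, 154, 155, 155, 153, 188, 188, 183, 195, 188]
230 [79, 97, 86, 18, 7, 116, 112, 167, 151, 158, 152, 156, 155, 159, 163, 157, 158, 155, 153, 154, 160, 159, 157, 159, 153, 154, 164, 154, 157, 159, 153, 156, 158, 159, 89, 87, 199, 185, 186, 187]
280 [32, 30, 28, 27, 34, 23, 28, 16, 253, 252, 251, 251, 251, 253, 252, 252, 251, 251, 250, 233, 166, 156, 160, 154, 152, 158, 156, 153, 161, 144, 255, 255, 150, 16, 24, 29, 39, 28, 31, 28]
0 [251.3 156.1 317.4 193.8 281.6 173.4]
10 [251.4 152.4 317.8 189.5 281.8 169.4]
14 [251.5 150.8 318.  187.8 281.9 167.8]
18 [251.5 149.3 318.1 186.1 282.  166.1]
```

```bash
python3 - <<'E'
from h import *
np.set_printoptions(precision=1,suppress=True,linewidth=250)
s=r.sense();x,y,z=s["eef_pos"];c=r.calibration("wrist")
for dz in(8,11,14,17):print(dz,proj("wrist",[[x-25,y+43.5,z+dz],[x+25,y+43.5,z+dz],[x-25,y+15,z+dz],[x+25,y+15,z+dz]],c).ravel())
g=cv2.imread("pics/wrist18.png").min(2)
for col in(214,230,250,270,290,308):print(col,g[152:176,col].tolist())
print(g[170,200:212],g[170,308:324],g[230,200:212],g[230,308:324])
g=cv2.imread("pics/scene18.png").min(2)
for col in range(250,330,8):print(col,g[130:215:3,col].tolist())
E
```

```text
8 [205.  162.4 314.8 162.4 208.  220.7 311.9 220.8]
11 [203.8 163.7 315.9 163.7 207.  223.1 312.9 223.1]
14 [202.6 165.1 317.1 165.  205.9 225.6 314.  225.6]
17 [201.3 166.5 318.4 166.4 204.7 228.2 315.1 228.2]
214 [25, 25, 26, 18, 22, 24, 14, 27, 110, 138, 164, 160, 160, 161, 157, 161, 159, 159, 156, 158, 162, 158, 159, 158]
230 [19, 28, 26, 24, 25, 20, 19, 21, 55, 138, 168, 161, 163, 160, 161, 161, 160, 162, 161, 159, 164, 160, 161, 162]
250 [25, 26, 24, 26, 25, 27, 25, 19, 23, 107, 151, 162, 158, 158, 158, 157, 159, 159, 161, 159, 159, 159, 157, 157]
270 [12, 23, 28, 20, 16, 25, 26, 22, 16, 68, 132, 161, 157, 152, 156, 155, 154, 158, 155, 158, 154, 156, 156, 152]
290 [30, 27, 24, 24, 11, 26, 28, 15, 21, 34, 137, 146, 157, 154, 154, 154, 154, 158, 153, 152, 155, 153, 153, 155]
308 [19, 27, 22, 23, 25, 29, 22, 26, 27, 23, 81, 130, 161, 156, 157, 155, 155, 153, 153, 153, 151, 155, 153, 153]
[ 23  23  26  20   5 127 173 159 156 153 154 150] [153 156 158 157 157 158 156 152 153 157 157 114 131 177 180 195] [116 116 111 115 112 110 111 147 167 159 154 154] [158 154 151 157 159 159 145 1
[... 772 characters left out ...]
177, 180, 181, 250, 250, 249, 249, 248, 181, 181, 180, 181, 93, 120, 172, 80, 125, 127, 127, 127, 126, 124]
298 [180, 181, 183, 182, 181, 182, 179, 181, 182, 182, 182, 181, 249, 248, 250, 250, 240, 181, 180, 180, 181, 64, 164, 164, 80, 128, 126, 126, 126]
306 [180, 180, 179, 180, 180, 180, 180, 181, 180, 180, 180, 181, 181, 248, 248, 250, 251, 251, 202, 180, 180, 180, 147, 67, 162, 74, 109, 124, 127]
314 [181, 182, 181, 181, 181, 181, 182, 182, 181, 182, 180, 180, 179, 178, 180, 251, 250, 252, 251, 251, 182, 181, 181, 180, 59, 130, 165, 77, 123]
322 [180, 178, 177, 179, 177, 179, 179, 178, 178, 181, 180, 178, 177, 177, 178, 179, 251, 250, 251, 188, 181, 181, 179, 180, 181, 162, 59, 158, 118]
```

{"fn": "jog_arm", "kwargs": {"deltas": [{"gripper": 1,"translation": [-0.05,0.08,0],"dr": [0,0,0.04]},{"gripper": 1,"translation": [-0.11,0.15,0],"dr": [0,0,0.07]},{"gripper": 1,"translation": [-0.11,0.15,0],"dr": [0,0,0.07]},{"gripper": 1,"translation": [-0.11,0.15,0],"dr": [0,0,0.07]},{"gripper": 1,"translation": [-0.11,0.15,0],"dr": [0,0,0.07]},{"gripper": 1,"translation": [-0.11,0.15,0],"dr": [0,0,0.07]},{"gripper": 1,"translation": [-0.11,0.15,0],"dr": [0,0,0.07]},{"gripper": 1,"translation": [-0.11,0.15,0],"dr": [0,0,0.07]},{"gripper": 1,"translation": [-0.11,0.15,0],"dr": [0,0,0.07]},{"gripper": 1,"translation": [-0.11,0.15,0],"dr": [0,0,0.07]},{"gripper": 1,"translation": [-0.11,0.15,0],"dr": [0,0,0.07]},{"gripper": 1,"translation": [-0.11,0.15,0],"dr": [0,0,0.07]}]}}

```text
clock: 31.05
eef_pos: [481.9, 45.9, 136.3]
tcp_rot: [-3.14, 0.001, 1.277]
contact_force: [-0.5, 0.8, -1.2]
opening: 0.555
```

{"fn": "jog_arm", "kwargs": {"deltas": [{"gripper": 1,"translation": [-0.11,0.15,0],"dr": [0,0,0.07]},{"gripper": 1,"translation": [-0.11,0.12,0],"dr": [0,0,0.07]},{"gripper": 1,"translation": [0,0,0],"dr": [0,0,0.04]},{"gripper": 1,"translation": [0,0,0],"dr": [0,0,0]},{"gripper": 1,"translation": [0,0,0],"dr": [0,0,0]},{"gripper": 1,"translation": [0,0,0],"dr": [0,0,0]}]}}

```text
clock: 31.55
eef_pos: [461.2, 72.1, 136.9]
tcp_rot: [-3.141, 0.0, 1.552]
contact_force: [-0.3, 0.1, -0.2]
opening: 0.558
```

```bash
python3 - <<'E'
from h import *
np.set_printoptions(precision=1,suppress=True,linewidth=250)
s=r.sense();print(s["eef_pos"],s["tcp_rot"],s["opening"])
for n in("scene","top","wrist"):
    i=r.grab_frame(n);cv2.imwrite(f"pics/{n}19.png",i)
g=cv2.imread("pics/wrist19.png").min(2)
for row in(170,230):print(g[row,196:326:3])
g=cv2.imread("pics/top19.png").min(2)
print("top cols 125-195");print(g[95:250:5,125:200:5])
E
```

```text
[461.2  72.1 136.9] [-3.1  0.   1.6] 0.5578532217945421
[ 17  20  19 213 238 234 239 240 235 239 237 240 241 241 239 240 238 238 240 237 236 239 239 240 236 239 243 237 231 234 242 240 233 238 241 241 237 235 238 237 237 240   4   9]
[ 15  98  96  94 139 132 134 133 131 132 133 134 135 135 133 138 134 135 133 129 132 133 139 132 133 139 134 129 131 136 133 133 135 138 134 129 133 134 132 136  92  98 100  11]
top cols 125-195
[[204 188 188 199 186 184 192 197 195 202 197 189 198 200 198]
 [195 200 198 194 184 185 202 196 205 202 195 205 181 205 201]
 [186 183 198 203 193 205 196 188 198 187 187 192 181 187 201]
 [188 193 188 192 195 204 194 195 188 187 192 186 195 195 192]
 [190 176 207 195 185 200 194 204 200 193 198 192 187 183 193]
 [196 194 203 199 187 192 200 193 193 194 182 184 197 187 191]
 [195 191 196 167 169 170 170 172 195 193 189 192 189 206 193]
 [194 191 192 167 164 171 172 170 198 207 191 192 182 188 187]
 [201 200 198 167 162 169 171 169 177 192 191 189 203 176 184]
 [196 198 199 168 163 169 173 161 169 168 170 197 201 192 187]
 [ 64  61  58 168 162 168 168 161 132 132
[... 582 characters left out ...]
2  41]
 [ 73 118  88  54 168 171 168 169 167 167 105  93  46  49  47]
 [ 73 124 121  58 171 172 169 170 168 255 166 130  50  49  48]
 [127 127 110  59  59  57 171  80  61 254 187 117  51  52  47]
 [124 137  75  60  60  95  95  96  88 255 186  85  49  51  49]
 [124 132  65  59  60  62  64  82  62 155  90  89  48  50  50]
 [125  71  60  59  63  62  61 117  84 255 254 220  51  53  51]
 [112  60  56 176 171 172 168 169 170 168 112  75  54  53  51]
 [ 53 136 167 207 255 255 237 172 175 173 116  59  56  54  51]
 [ 49 255 253 253 253 253 220 217 219 221 144  55  54  52  52]
 [ 49 134 255 252 253 255 214 255 255 255 132  48  56  56  53]
 [ 48  51  53  52  58  60  59  60  60  58  59  57  55  55  53]]
```

{"fn": "jog_arm", "kwargs": {"deltas": [{"gripper": 1,"translation": [0,0,-0.25],"dr": [0,0,0]},{"gripper": 1,"translation": [0,0,-0.25],"dr": [0,0,0]},{"gripper": 1,"translation": [0,0,-0.15],"dr": [0,0,0]},{"gripper": 1,"translation": [0,0,-0.1],"dr": [0,0,0]},{"gripper": 1,"translation": [0,0,0],"dr": [0,0,0]},{"gripper": 1,"translation": [0,0,0],"dr": [0,0,0]},{"gripper": 1,"translation": [0,0,0],"dr": [0,0,0]}]}}

```text
clock: 32.28
eef_pos: [461.9, 72.4, 63.0]
tcp_rot: [3.14, -0.0, 1.554]
contact_force: [0.2, -0.2, -0.3]
opening: 0.56
```

```bash
python3 - <<'E'
from h import *
np.set_printoptions(precision=1,suppress=True,linewidth=250)
s=r.sense();print(s["eef_pos"],s["tcp_rot"],s["contact_force"])
i=r.grab_frame("top");cv2.imwrite("pics/t20.png",i)
g=i.min(2)
for row in range(120,160,3):print(row,g[row,125:190:2].tolist())
# predicted strip far end & rack cheeks
print(proj("top",[[660,46,76],[660,96,76],[645,26,60],[645,112,60],[656,26,60],[656,112,60]]))
E
```

```text
[461.9  72.4  63. ] [ 3.1 -0.   1.6] [ 0.2 -0.2 -0.3]
120 [192, 193, 196, 188, 191, 199, 189, 199, 197, 197, 185, 198, 188, 193, 200, 200, 197, 202, 193, 191, 191, 202, 198, 187, 189, 180, 184, 187, 189, 189, 194, 181, 180]
123 [194, 190, 192, 198, 189, 184, 196, 201, 197, 178, 190, 198, 195, 190, 187, 188, 191, 192, 193, 187, 197, 199, 197, 201, 199, 208, 185, 185, 180, 176, 187, 189, 191]
126 [195, 189, 188, 186, 187, 197, 193, 182, 194, 197, 196, 198, 196, 201, 200, 198, 195, 192, 194, 190, 188, 196, 201, 176, 193, 184, 194, 188, 183, 187, 182, 188, 192]
129 [187, 197, 186, 198, 203, 186, 186, 199, 201, 199, 194, 194, 191, 192, 203, 199, 198, 184, 203, 191, 191, 197, 200, 196, 185, 190, 201, 189, 187, 194, 182, 185, 184]
132 [192, 192, 192, 194, 196, 189, 197, 195, 191, 187, 190, 187, 165, 168, 161, 160, 163, 164, 162, 165, 165, 163, 146, 190, 190, 196, 193, 199, 191, 193, 191, 185, 184]
135 [198, 193, 192, 199, 205, 194, 200, 193, 190, 184, 202, 191, 164, 169, 164, 162, 165, 165, 168, 167, 167, 167, 174, 189, 182, 188, 180, 186, 189, 193, 200, 190, 187]
138 [191, 193, 197, 186, 1
[... 656 characters left out ...]
57, 56, 53, 113, 110, 165, 165, 164, 161, 163, 164, 165, 166, 168, 163, 168, 158, 167, 168, 116, 107, 103, 83, 52, 53, 52, 53]
153 [87, 91, 75, 54, 55, 54, 55, 55, 55, 111, 116, 163, 163, 163, 158, 163, 164, 164, 165, 167, 163, 166, 158, 167, 166, 123, 107, 136, 83, 50, 52, 50, 51]
156 [137, 123, 123, 116, 54, 54, 53, 84, 89, 98, 121, 161, 165, 160, 158, 161, 164, 164, 164, 166, 163, 164, 143, 151, 153, 150, 133, 165, 115, 75, 82, 49, 51]
159 [120, 131, 132, 123, 124, 102, 158, 173, 172, 172, 168, 159, 165, 160, 157, 162, 163, 164, 162, 164, 162, 161, 157, 170, 169, 167, 158, 163, 103, 105, 81, 49, 48]
[[166.1 131. ]
 [143.7 131.7]
 [176.4 139.4]
 [138.4 140.5]
 [176.5 134.7]
 [138.5 135.8]]
```

{"fn": "jog_arm", "kwargs": {"deltas": [{"gripper": 1,"translation": [-0.03,0.01,-0.03],"dr": [0,0,0]},{"gripper": 1,"translation": [0,0,-0.03],"dr": [0,0,0]},{"gripper": 1,"translation": [0,0,-0.03],"dr": [0,0,0]},{"gripper": 1,"translation": [0,0,0],"dr": [0,0,0]},{"gripper": 1,"translation": [0,0,0],"dr": [0,0,0]}]}}

```text
clock: 32.75
eef_pos: [458.0, 73.4, 53.1]
tcp_rot: [-3.141, 0.0, 1.554]
contact_force: [-0.2, 0.0, -0.7]
opening: 0.556
```

{"fn": "jog_arm", "kwargs": {"deltas": [{"gripper": 1,"translation": [0,0,-0.02],"dr": [0,0,0]},{"gripper": 1,"translation": [0,0,-0.02],"dr": [0,0,0]},{"gripper": 1,"translation": [0,0,0],"dr": [0,0,0]},{"gripper": 1,"translation": [0,0,0],"dr": [0,0,0]}]}}

```text
clock: 33.08
eef_pos: [458.1, 73.4, 49.1]
tcp_rot: [-3.141, 0.0, 1.554]
contact_force: [-0.2, 0.3, -0.0]
opening: 0.557
```

{"fn": "jog_arm", "kwargs": {"deltas": [{"gripper": 1,"translation": [0,0,-0.015],"dr": [0,0,0]},{"gripper": 1,"translation": [0,0,0],"dr": [0,0,0]},{"gripper": 1,"translation": [0,0,0],"dr": [0,0,0]}]}}

```text
clock: 33.33
eef_pos: [458.3, 73.4, 48.7]
tcp_rot: [3.141, -0.0, 1.554]
contact_force: [-3.7, -0.8, 15.8]
opening: 0.554
```

{"fn": "jog_arm", "kwargs": {"deltas": [{"gripper": 1,"translation": [0,0,-0.015],"dr": [0,0,0]},{"gripper": 1,"translation": [0,0,0],"dr": [0,0,0]},{"gripper": 1,"translation": [0,0,0],"dr": [0,0,0]}]}}

```text
clock: 33.58
eef_pos: [458.9, 73.4, 47.4]
tcp_rot: [3.14, -0.0, 1.555]
contact_force: [-4.1, 0.2, 16.9]
opening: 0.553
```

{"fn": "jog_arm", "kwargs": {"deltas": [{"gripper": 1,"translation": [0,0,0.01],"dr": [0,0,0]},{"gripper": -0.3,"translation": [0,0,0],"dr": [0,0,0]},{"gripper": -0.7,"translation": [0,0,0],"dr": [0,0,0]},{"gripper": -0.7,"translation": [0,0,0],"dr": [0,0,0]},{"gripper": -0.7,"translation": [0,0,0],"dr": [0,0,0]},{"gripper": -0.7,"translation": [0,0,0.1],"dr": [0,0,0]},{"gripper": -0.7,"translation": [0,0,0.3],"dr": [0,0,0]},{"gripper": -0.7,"translation": [0,0,0.4],"dr": [0,0,0]},{"gripper": -0.7,"translation": [0,0,0.4],"dr": [0,0,0]}]}}

```text
clock: 34.33
eef_pos: [457.1, 73.2, 168.6]
tcp_rot: [-3.139, 0.0, 1.554]
contact_force: [1.9, 0.2, -0.9]
opening: 0.849
```

{"fn": "jog_arm", "kwargs": {"deltas": [{"gripper": -0.7,"translation": [-0.1,-0.38,0],"dr": [0,0,0]},{"gripper": -0.7,"translation": [-0.1,-0.38,0],"dr": [0,0,0]},{"gripper": -0.7,"translation": [-0.1,-0.38,0],"dr": [0,0,0]},{"gripper": -0.7,"translation": [-0.1,-0.38,0],"dr": [0,0,0]},{"gripper": -0.7,"translation": [0,-0.38,0],"dr": [0,0,0]},{"gripper": -0.7,"translation": [0,-0.38,0],"dr": [0,0,0]},{"gripper": -0.7,"translation": [0,0,0],"dr": [0,0,0]}]}}

```text
clock: 34.92
eef_pos: [418.5, -160.1, 168.4]
tcp_rot: [3.139, 0.003, 1.551]
contact_force: [-0.0, 1.1, 0.3]
opening: 0.85
```

```bash
python3 - <<'E'
from h import *
np.set_printoptions(precision=1,suppress=True,linewidth=250)
s=r.sense();print(s["eef_pos"],s["contact_force"])
i=r.grab_frame("top");cv2.imwrite("pics/t21.png",i);cv2.imwrite("pics/s21.png",r.grab_frame("scene"))
g=i.min(2)
for row in range(129,252,4):print(row,g[row,125:200:2].tolist())
print("tray",tray(i)[1:])
cv2.imwrite("pics/c21.png",cv2.resize(i[120:260,110:360],(750,420),interpolation=cv2.INTER_CUBIC))
E
```

```text
[ 418.5 -160.1  168.4] [-0.   1.1  0.3]
129 [157, 165, 157, 167, 171, 157, 157, 169, 171, 170, 165, 164, 162, 163, 174, 168, 169, 156, 171, 161, 160, 168, 170, 165, 158, 162, 170, 160, 159, 164, 154, 158, 157, 157, 158, 152, 155, 152]
133 [158, 160, 164, 164, 161, 161, 170, 167, 164, 156, 161, 163, 159, 169, 159, 167, 158, 163, 161, 165, 157, 171, 168, 161, 159, 166, 157, 164, 163, 158, 176, 165, 158, 166, 161, 163, 168, 162]
137 [163, 165, 167, 161, 163, 165, 163, 186, 251, 249, 249, 249, 239, 239, 239, 238, 240, 241, 239, 240, 242, 240, 241, 225, 243, 243, 213, 170, 165, 167, 171, 168, 167, 164, 175, 158, 167, 167]
141 [169, 171, 170, 161, 175, 168, 175, 200, 244, 241, 240, 238, 240, 239, 238, 236, 241, 240, 239, 241, 241, 239, 235, 249, 248, 249, 190, 108, 161, 160, 158, 161, 40, 43, 44, 45, 45, 45]
145 [47, 48, 47, 49, 48, 49, 48, 47, 46, 80, 95, 187, 240, 240, 237, 235, 240, 240, 240, 240, 241, 239, 235, 103, 168, 160, 137, 140, 110, 54, 59, 57, 56, 54, 56, 54, 55, 53]
149 [44, 45, 45, 45, 49, 50, 50, 49, 47, 94, 91, 149, 242, 243, 236, 235, 239, 240, 240, 240, 240, 239, 233, 14
[... 4098 characters left out ...]
4, 185, 187, 186, 185, 186, 187, 187, 187, 187, 190, 176, 132, 134, 136, 134]
245 [33, 34, 35, 34, 35, 38, 37, 39, 36, 37, 33, 35, 34, 37, 39, 40, 39, 37, 31, 33, 41, 123, 189, 186, 187, 187, 187, 188, 186, 186, 187, 189, 173, 132, 134, 134, 134, 134]
249 [36, 34, 35, 38, 35, 38, 36, 37, 39, 40, 41, 42, 43, 43, 44, 45, 46, 47, 48, 43, 142, 189, 186, 187, 185, 187, 186, 186, 187, 187, 191, 170, 131, 133, 135, 133, 134, 135]
tray (array([[321., 186.],
       [341., 186.],
       [341., 243.],
       [321., 243.]], dtype=float32), array([[ 539.7, -299.4,    4. ],
       [ 538.4, -345.3,    4. ],
       [ 408. , -337.1,    4. ],
       [ 409.1, -292.3,    4. ]]), array([ 473.8, -318.5,    4. ]))
```

{"fn": "jog_arm", "kwargs": {"deltas": [{"gripper": -0.7,"translation": [-0.2,-0.35,0.1],"dr": [0,0,0]},{"gripper": -0.7,"translation": [-0.2,-0.35,0.1],"dr": [0,0,0]},{"gripper": -0.7,"translation": [-0.2,-0.35,0],"dr": [0,0,0]},{"gripper": -0.7,"translation": [-0.2,-0.35,0],"dr": [0,0,0]},{"gripper": -0.7,"translation": [-0.1,-0.35,0],"dr": [0,0,0]},{"gripper": -0.7,"translation": [-0.1,-0.35,0],"dr": [0,0,0]},{"gripper": -0.7,"translation": [-0.1,-0.35,0],"dr": [0,0,0]},{"gripper": -0.7,"translation": [0,0,0],"dr": [0,0,0]},{"gripper": -0.7,"translation": [0,0,0],"dr": [0,0,0]}]}}

```text
clock: 35.77
eef_pos: [308.3, -399.7, 187.3]
tcp_rot: [-3.141, -0.001, 1.553]
contact_force: [-0.5, 0.8, 0.2]
opening: 0.849
```

```bash
python3 - <<'E'
from h import *
np.set_printoptions(precision=1,suppress=True,linewidth=250)
print(r.sense()["eef_pos"])
i=r.grab_frame("top");cv2.imwrite("pics/t22.png",i);s=r.grab_frame("scene");cv2.imwrite("pics/s22.png",s)
g=i.min(2)
for c in(143,145,150,155,160,165):print(c,g[130:142,c].tolist(),g[236:250,c].tolist())
for row in(139,148,160,185,205,225,239):print(row,g[row,130:185].tolist())
print("tray",tray(i)[1:])
w=(g>200).astype(np.uint8);w[:190]=0;w[250:]=0;w[:,:258]=0;w[:,336:]=0
k,l,st,_=cv2.connectedComponentsWithStats(w)
for j in range(1,k):
    if st[j,4]>60:print(st[j],ray("top",cv2.boxPoints(cv2.minAreaRect(np.argwhere(l==j)[:,::-1].astype(np.float32))),20).mean(0))
# predicted strip & cheek corners in top/scene for nominal pose
ex=np.array([.02,1,0]);ey=np.array([-1,.02,0]);o=np.array([535,69,0])
for n in("top","scene"):
    for dz in(0,): print(n,proj(n,[o+ex*a+ey*b+[0,0,63] for a,b in((-25,-122),(25,-122),(25,122),(-25,122))]).ravel(),proj(n,[o+ex*a+ey*b+[0,0,60] for a,b in((-43,-118),(43,-118),(43,118),(-43,118))]).ravel())
E
```

```text
[ 308.3 -399.7  187.3]
143 [218, 216, 210, 208, 213, 206, 229, 255, 255, 255, 255, 255] [187, 187, 186, 186, 186, 187, 191, 183, 103, 42, 46, 48, 46, 47]
145 [212, 208, 213, 213, 210, 221, 239, 255, 255, 255, 255, 255] [188, 187, 188, 189, 190, 190, 192, 186, 104, 40, 46, 47, 48, 47]
150 [205, 203, 220, 216, 230, 255, 255, 255, 177, 178, 183, 183] [186, 188, 187, 186, 187, 188, 188, 186, 142, 38, 44, 48, 47, 47]
155 [223, 224, 222, 223, 221, 185, 186, 185, 184, 185, 184, 183] [187, 186, 186, 186, 186, 186, 187, 185, 142, 39, 46, 48, 49, 47]
160 [220, 220, 221, 221, 210, 148, 189, 189, 186, 186, 187, 187] [187, 188, 187, 187, 187, 187, 187, 185, 148, 38, 46, 48, 49, 48]
165 [219, 220, 220, 210, 200, 150, 192, 190, 191, 191, 189, 191] [172, 165, 169, 177, 176, 157, 130, 60, 52, 45, 47, 47, 48, 46]
139 [218, 207, 207, 211, 216, 217, 217, 214, 214, 246, 255, 255, 255, 255, 255, 255, 255, 255, 255, 255, 178, 185, 190, 185, 185, 185, 184, 186, 187, 189, 186, 185, 187, 187, 187, 191, 189, 186, 189, 186, 185, 180, 189, 188, 189, 189, 187, 165, 121, 137, 220, 223, 215, 211, 219]
148 [66, 67, 
[... 1427 characters left out ...]
90, 187, 188, 186, 186, 188, 188, 187, 190, 187, 185, 185, 188, 182, 177, 188, 189, 187, 187, 186, 187, 188, 188, 160, 130, 132, 134, 140, 133, 40, 44, 44, 46, 47]
tray (array([[248.9, 193.4],
       [336.1, 185.4],
       [341.4, 243.4],
       [254.2, 251.3]], dtype=float32), array([[ 527.1, -132.5,    4. ],
       [ 540. , -334.2,    4. ],
       [ 407.1, -337.9,    4. ],
       [ 394.2, -141.4,    4. ]]), array([ 467.1, -236.5,    4. ]))
[260 225  64  13 410] [ 438.5 -225.9   20. ]
top [169.3 134.3 147.2 134.5 142.4 244.  165.6 243.9] [177.5 136.3 139.6 136.7 134.6 242.2 174.3 242. ]
scene [246.7 161.4 237.4 155.6 158.7 173.  166.5 179.9] [249.  164.8 233.  154.8 157.5 171.3 171.  183.2]
```

```bash
python3 - <<'E'
from h import *
np.set_printoptions(linewidth=250)
a=cv2.imread("pics/t14.png").min(2);b=cv2.imread("pics/t22.png").min(2)
for row in(200,204,208,228,231):print(row,a[row,256:340:4].tolist(),b[row,256:340:4].tolist())
for row in(158,161,217,221):print(row,a[row,168:206:2].tolist(),b[row,168:206:2].tolist())
E
```

```text
200 [87, 88, 89, 73, 73, 82, 85, 88, 91, 102, 104, 105, 120, 202, 74, 73, 80, 75, 90, 90, 167] [66, 70, 70, 83, 85, 92, 93, 102, 99, 116, 119, 119, 138, 170, 74, 76, 78, 79, 70, 73, 119]
204 [88, 153, 148, 251, 249, 250, 250, 238, 247, 250, 250, 237, 249, 247, 190, 206, 207, 184, 85, 90, 119] [69, 117, 120, 194, 194, 194, 192, 174, 186, 192, 191, 170, 189, 185, 127, 126, 124, 121, 72, 72, 90]
208 [88, 86, 82, 248, 240, 240, 242, 241, 241, 238, 237, 232, 230, 205, 88, 89, 89, 86, 87, 88, 95] [69, 71, 70, 176, 170, 169, 171, 166, 167, 168, 166, 163, 162, 157, 74, 75, 73, 72, 78, 113, 121]
228 [90, 70, 68, 215, 208, 205, 204, 197, 202, 200, 197, 195, 193, 171, 110, 114, 107, 115, 84, 86, 85] [114, 86, 84, 255, 247, 246, 245, 242, 244, 242, 242, 240, 238, 222, 144, 146, 141, 146, 110, 110, 75]
231 [91, 184, 169, 253, 252, 252, 252, 241, 249, 251, 251, 242, 249, 246, 191, 193, 194, 134, 84, 84, 84] [115, 233, 220, 255, 255, 255, 255, 255, 255, 255, 255, 255, 255, 255, 238, 239, 239, 172, 109, 112, 75]
158 [147, 131, 147, 146, 146, 127, 98, 94, 95, 66, 58, 59, 57, 57, 54, 55, 55, 53, 54] [182, 156, 183, 183, 185, 158, 120, 112, 114, 70, 56, 55, 58, 56, 55, 55, 54, 52, 52]
161 [152, 152, 152, 150, 150, 148, 107, 96, 94, 72, 59, 57, 58, 58, 58, 57, 56, 54, 53] [181, 192, 189, 189, 190, 184, 127, 115, 113, 76, 55, 55, 53, 54, 55, 52, 52, 52, 53]
217 [249, 250, 250, 250, 250, 250, 250, 250, 250, 250, 250, 250, 251, 247, 169, 176, 175, 176, 174] [170, 172, 172, 171, 187, 135, 114, 109, 80, 42, 45, 42, 43, 43, 41, 38, 40, 40, 40]
221 [247, 247, 247, 248, 248, 248, 248, 248, 248, 248, 249, 248, 242, 140, 177, 175, 176, 175, 174] [190, 187, 187, 185, 190, 133, 110, 109, 81, 45, 41, 45, 42, 43, 42, 43, 41, 42, 42]
```

Everything sits where it should (both syringes in the tray, just shaded). Handing in.

```bash
python3 -c "
from rig import r
print(r.sense()['contact_force']);print(r.sign_off())"
```

```text
[ 0.83682886 -0.09585016  0.10187718]
the job is handed in; nothing more can be done
None
```

The job is done and handed in; `sign_off` gave no verdict.

**Syringes:** I pushed all four plungers. Lanes 1 and 4 (lane 1 farthest from the robot) went home and stayed in the rack. Lanes 2 and 3 stopped dead at about 12 and 18 mm in, and I laid both in the reject tray.

**Cover strip:** I dragged it until about 75 mm hung over the plate's edge, gripped that end, and laid it across the rack.

**Last checks (overhead camera):**
- The strip lies on both cheeks, centred to about 2 mm and square to about 0.02 rad.
- The two rejects are in the tray, which had not moved.
- The sound plungers are still home.
- The contact force reads about zero.

**What disagreed or went wrong:**
- **Fingertip length:** the tips did not reach 25 mm ahead of the TCP as stated. They sat about level with it, so my first push passed over the lane 1 disc and I redid it lower.
- **Push force:** the stop in lane 2 reached about 98 N at the wrist, because I had queued three pushes. The limit is 120 N.
- **Camera offset:** the overhead camera and the arm differed by about 3 mm in x.
- **Picture limit:** the viewer had reached its 16-picture limit, so these last checks used pixel values rather than a viewed picture.

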